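# Set the bottle holder of a filling jig to its mark, lock it and load the bottle

## Task

Slide the jig's slotted holder plate by its yellow fin until the black pointer line is opposite the red mark (not the blue one), then tighten both black wing knobs fully clockwise. After that stand the amber bottle upright in the white ring on the holder, lowering it gently rather than dropping it, and let go. The holder must stay on the red mark, and the clear bottle, the flask and the round dial box must be left where they are.

Things in the scene. Friction and masses are not known exactly. Their poses are not given: they have to be found in the camera images.
- jig_base: Fixed dark steel plate on the bench, 200 mm (its x) by 405 mm (its y), 12 mm thick, turned about the vertical by up to 0.25 rad. Origin: on its underside, midway between the two knobs' studs. Its y axis is the direction in which the holder slides. In its frame the plate spans x -95 to 105 mm, y -175 to 230 mm; along its far (+x) edge lies a white scale strip with the marks.
- holder (a joint): Travel in m of the slotted aluminium holder plate along the base's +y: -0.05 to 0.05, 0 in mid travel; stiff sliding, about 3 N plus slight drag, and stays where it is left. The plate is 5 mm thick, its top 17 mm above the bench; it spans 160 mm in x and y -110 to 170 mm about its own origin, which at 0 lies on the base's. It cannot lift off.
- fin (a point): Centre of the gripping part of the yellow upright fin fixed on the holder plate, 43 mm above the bench (12 mm below the fin's top). The fin is 30 mm (base x) by 12 mm thick (base y) by 38 mm tall, from 17 to 55 mm above the bench, at x 0, y -95 mm in the plate's frame. Axes as the base.
- pointer (a point): Outer end of the black pointer line (4 mm wide, 18 mm long) on the holder plate's far (+x) edge, at x +80 mm, y 0 in the plate's frame, on the plate's top. Axes as the base.
- red_mark: Fixed red stroke on the white scale strip, 22 mm long (base x), 6 mm wide (base y), flat; origin at its middle, 93 mm from the base's origin towards +x. Axes as the base. The pointer is on the mark when both have the same y in the base's frame, so moving the holder joint by that difference brings it there. Red may be on either side.
- blue_mark: Similar blue stroke on the other side of the scale's middle; belongs to another job, not to be used.
- knob_near (a joint): Angle in rad of the wing knob on the robot's side (-x): 0 loose, 1.3 fully tight against its stop (tight above 1.2); grows clockwise seen from above. At 1.3 its bar lies along the slots (base y); at value q the bar is turned 1.3 - q counter-clockwise from base y. Needs about 0.06 N m, stays where left. It does not rise or sink, nor move along with the holder.
- knob_far (a joint): The same for the wing knob on the far side (+x).
- knob_near_grip (a point): On the axis of the near knob, at gripping height, 47 mm above the bench, at x -55, y 0 mm in the base's frame. The black bar is 46 mm long, 10 mm thick, from 26 to 56 mm above the bench; below it a 20 mm hub and 26 mm washer. Its y axis runs along the bar.
- knob_far_grip (a point): The same on the far knob, at x +55, y 0 mm in the base's frame.
- nest (a point): Centre of the inner floor of the white ring on the holder plate, 22 mm above the bench, at x 0, y 125 mm in the plate's frame (it slides with it). Inner diameter 51 mm, outer 60 mm, 15 mm deep (rim 37 mm above the bench).
- amber_bottle_center (a point): Centre of the loose amber glass bottle with a black cap, half-way up its 90 mm height: body 44 mm diameter up to 60 mm, then shoulder and neck, cap 28 mm diameter from 74 to 90 mm. About 130 g. Stands upright on the bench at the robot's right, in either of two places shared with the clear bottle. z axis up.
- clear_bottle_center (a point): Centre of a clear bottle with a blue cap of the same size, loose, to be left alone.
- flask_center (a point): Centre of a loose stoppered conical glass flask, 74 mm diameter at the foot, 118 mm tall, to be left alone; point half-way up.
- dial_box_center (a point): Centre of a loose round black box with a dial of coloured patches, 60 mm diameter, 16 mm tall, to be left alone.
Mind the look-alikes: they are no part of the job. Of the things that look like the part that bears amber_bottle_center, the larger one is meant.

How it is judged:
By the outcome, as a careful person would: the job done as asked, in the order asked, and still so for the second after the job is handed in, with the robot touching nothing.
It also fails if it takes over 72 s, if anything falls off the work surface, if the arm or the gripper's body presses on something with over 40 N, if the wrist force passes 120 N, or if a joint passes its speed limit or range.

## Robot

A 6-joint arm with a two-finger parallel gripper is mounted at the origin on the work surface. World frame = base frame: x ahead of the robot, y to its left, z up, the work surface at z = 0. Lengths are in m, angles in degrees, forces in N, time in s.
With the tool pointing down it reaches from about 0.4 to 0.825 m from the base axis. Payload 7 kg.
Tool frame: the origin (TCP) lies at the very end of the fingers, on their centre line; the grasp point (between the pads) lies r.grip_depth behind it (r.grip_depth is the distance from the TCP to the grasp point, in m); z points along the fingers, y is the direction in which the jaws open and shut (so a half turn about z gives the same grasp; the last joint's range is limited). The gripper opens to 88 mm and grips with 3 to 60 N. Pads are 19 mm wide; open, the fingers measure 130 mm over their backs; the gripper's body (78 mm by 193 mm) begins 47 mm behind the grasp point.
Start: joints at [-48.524, 20.546, 0.682, 0, -70.136, -16.507], TCP at [0.285, -0.612, 0.227] pointing down, gripper open.
Joint ranges: [-176.03, 176.03], [-82.01, 121.73], [-58.28, 71.71], [-173.87, 95.51], [-174.79, -0.11], [-173.66, 173.66]. Speed limits (degrees/s): [136.94, 136.94, 172.46, 180, 180, 180].

## Interface

Orientations are given as [roll, pitch, yaw] about the fixed x, y, z axes, in that order (R = Rz(yaw) Ry(pitch) Rx(roll)).
In Python, from plant import r gives the robot as it stands. The module is installed in compiled form; this text tells all that it offers.
- The arm moves only by the tool step_arm, never from a script. Its argument "increments" is a list of rows, each a list of 3 entries, a list of its own where there are three numbers: the shift along the tool's x, y, z in m, then the turn, a rotation vector about the tool's x, y, z in rad, then the closure, from 0 (fully open) to 1 (shut). In form: [[[x, y, z], [wx, wy, wz], grip], ...]. A call has 1 to 10 rows; each row is the pose to reach, as a shift and turn from the pose commanded when the call began, along the tool's axes at that moment; what a row does not reach only later rows make up. A row lasts 1/10 s, in which the tool goes at most 50 mm and 8.59 degrees, less where a joint would pass 70% of its speed; a pose out of reach is approached as far as the arm can. A call with a gripper value outside its range is refused whole. The fingers move at their own pace and stop on an object; "force" is the grip in N (left out, the last holds). Time passes only in rows, so rows that repeat a pose let the fingers close. It gives the time, the measured TCP pose, the force and the opening at its end, in the units of the state.
- r.get_state(): the state, without advancing time (a new reading comes with each control period).
- r.capture(name): name is "scene" or "top" or "wrist"; returns a dict with "color" (384x512x3 uint8, red, green, blue), "intrinsics" (3x3 intrinsics, pixels), "rvec" (rotation vector, rad) and "tvec" (3), from world to camera coordinates, as OpenCV has them; the wrist camera has in their place "T_tool_cam" (4x4, takes a point from camera to tool coordinates, whose origin is the TCP and whose axes are the flange's). Camera axes: x right, y down, z forward; pixel columns grow to the right and rows downward; lengths in m; the calibration is good to about 2 mm. A picture is of the moment at which its call begins: read the wrist's pose just before it. There is no depth.
- r.close_job(): hands the job in, once; it reports no verdict.
The state is a dict: "time_s": time; "joints": joint angles; "qd": joint speeds; "joint_torque": joint torques, N m; "tcp_pos": TCP position; "eef_rot": TCP orientation; "contact_force": force on the tool from outside, world axes, zero at the start; "moment": the same for the moment, N m; "gripper_width": finger opening in m.
Only numpy, scipy, OpenCV 4.12 (cv2) and the standard library are available. Lean on these libraries where they do the work, as an engineer would, in place of code of your own. Each camera call takes 0.05 s, during which the arm holds its last target.

## Working session

There is one attempt and no reset: what is moved stays moved. The work goes in short steps, Python scripts to look and compute and a tool call to move; the robot and the scene stay as the last step left them, time stands still between calls to the robot, and variables do not carry over. Pictures are saved under pics/ and viewed, and the job is handed in when it is done.

Besides the shell and the picture viewer there is one more tool, called after "Call:" as a command line: name --argument value ..., lists and objects as JSON in quotes. step_arm: Moves the arm, as the interface text tells. Its arguments: {"type":"object","properties":{"increments":{"type":"array","items":{"type":"array"}},"force":{"type":"number"}},"required":["increments"]}

```bash
mkdir -p pics; cat > h.py <<'E'
import numpy as np, cv2
from plant import r
from scipy.spatial.transform import Rotation as R
def cap(n,name):
    s=r.get_state(); c=r.capture(n); cv2.imwrite(f'pics/{name}.png',c['color'][:,:,::-1]); 
    K=np.array(c['intrinsics'])
    if 'rvec' in c:
        Rm=cv2.Rodrigues(np.array(c['rvec'],float))[0]; t=np.array(c['tvec'],float).ravel()
    else:
        T=np.eye(4);T[:3,:3]=R.from_euler('xyz',s['eef_rot'],degrees=True).as_matrix();T[:3,3]=s['tcp_pos']
        W=np.linalg.inv(T@np.array(c['T_tool_cam'])); Rm=W[:3,:3];t=W[:3,3]
    np.savez(f'pics/{name}.npz',K=K,R=Rm,t=t,img=c['color']); return c['color'],K,Rm,t
def load(name):
    d=np.load(f'pics/{name}.npz'); return d['img'],d['K'],d['R'],d['t']
def ray(u,v,z,K,Rm,t):
    d=Rm.T@np.linalg.inv(K)@np.array([u,v,1.]); o=-Rm.T@t
    return o+d*(z-o[2])/d[2]
def proj(p,K,Rm,t):
    q=K@(Rm@np.array(p)+t); return q[:2]/q[2]
E
python3 - <<'E'
from h import *
print(r.get_state(), r.grip_depth)
for n in ['scene','top','wrist']:
    i,K,Rm,t=cap(n,n+'0'); print(n,K.tolist(),(-Rm.T@t).round(3),Rm.round(2).tolist())
E
```

```text
{'time_s': 0.0, 'joints': array([-4.85228232e+01,  2.05902253e+01,  6.34480575e-01, -1.80378220e-02,
       -7.01354757e+01, -1.65063384e+01]), 'qd': array([-0.04458906,  0.07963586, -0.04586965,  0.04245533, -0.09673015,
       -0.00651094]), 'joint_torque': array([-1.94136970e-03, -5.82721639e+01,  2.93046427e+01,  6.99693784e+00,
        6.68291192e-03, -1.76779972e-04]), 'tcp_pos': array([ 0.28471572, -0.61148938,  0.22564826]), 'eef_rot': array([ 1.79907721e+02, -9.66187615e-03, -1.55035297e+02]), 'contact_force': array([-1.2322838 , -0.03128478, -0.58162899]), 'moment': array([-0.01504077,  0.01704732,  0.04169272]), 'gripper_width': 0.08776246818369762} 0.0188
scene [[401.71899502733646, 0.0, 256.8610035124694], [0.0, 401.71899502733646, 189.5970090517881], [0.0, 0.0, 1.0]] [1.008 0.478 0.842] [[-0.7, 0.71, 0.01], [0.55, 0.54, -0.63], [-0.46, -0.44, -0.77]]
top [[374.3240604696183, 0.0, 254.83837435351754], [0.0, 374.3240604696183, 187.01052654008166], [0.0, 0.0, 1.0]] [0.379 0.065 0.961] [[-0.03, -1.0, -0.01], [-0.99, 0.03, -0.16], [0.16, 0.01, -0.99]]
wrist [[295.31585063451337, 0.0, 255.61173386835426], [0.0, 295.31585063451337, 192.18615629956696], [0.0, 0.0, 1.0]] [ 0.213 -0.647  0.385] [[-0.42, 0.91, 0.0], [0.87, 0.4, 0.29], [0.27, 0.12, -0.96]]
```

View pics/top0.png

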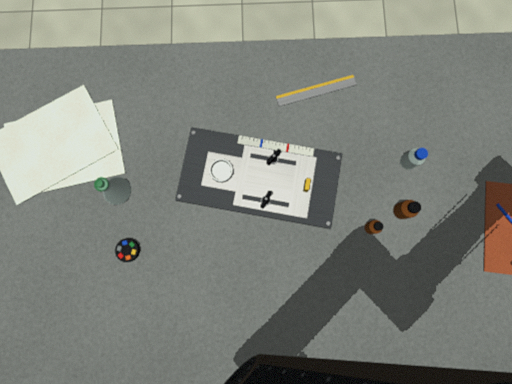

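View pics/scene0.png

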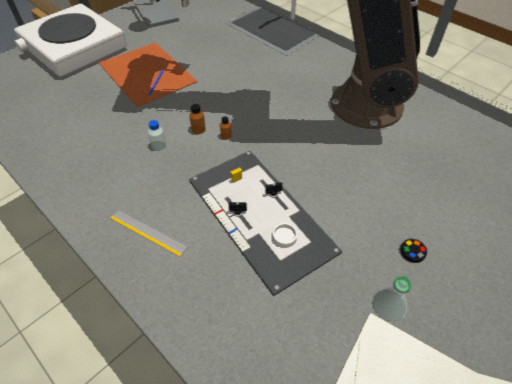

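View pics/wrist0.png

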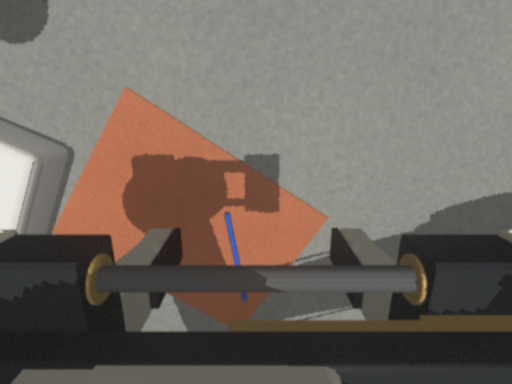

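The top view shows the jig at about (260,178), with fin (307,184), knobs (266,199) and (273,157), blue mark (261,143), red mark (288,148) and ring (222,171). There are two amber bottles: (407,209) is larger, (374,227) smaller. The larger one is meant. I'll confirm this in an enlarged crop and measure.

```bash
python3 - <<'E'
from h import *
i=load('top0')[0][:,:,::-1]
a=cv2.resize(i[115:235,170:350],None,fx=4,fy=4,interpolation=cv2.INTER_CUBIC)
cv2.imwrite('pics/crop_jig.png',a)
b=cv2.resize(i[140:245,350:450],None,fx=4,fy=4,interpolation=cv2.INTER_CUBIC)
s=load('scene0')[0][:,:,::-1]
c=cv2.resize(s[90:195,140:240],None,fx=4,fy=4,interpolation=cv2.INTER_CUBIC)
cv2.imwrite('pics/crop_bot.png',np.hstack([b,c]))
img,K,Rm,t=load('top0'); hsv=cv2.cvtColor(img,cv2.COLOR_RGB2HSV)
def comp(m,box,mn=4):
    x0,y0,x1,y1=box; z=np.zeros_like(m); z[y0:y1,x0:x1]=m[y0:y1,x0:x1]
    n,l,st,ce=cv2.connectedComponentsWithStats(z.astype(np.uint8))
    return [(st[k].tolist(),ce[k].round(2).tolist()) for k in range(1,n) if st[k][4]>=mn]
H,S,V=[hsv[:,:,k].astype(int) for k in range(3)]
J=(170,115,350,235)
for nm,m in dict(red=((H<8)|(H>172))&(S>120)&(V>80),blue=(H>100)&(H<130)&(S>110)&(V>60),yel=(H>18)&(H<32)&(S>130),blk=(V<28)).items():
    print(nm,comp(m,J))
print('amber',comp((H<20)&(S>120)&(V>40),(350,190,430,240)))
print('cap',comp((V<28),(350,190,430,240)))
# plate corners
m=((V<75)).astype(np.uint8); m[:115]=0;m[235:]=0;m[:,:170]=0;m[:,350:]=0
m=cv2.morphologyEx(m,cv2.MORPH_CLOSE,np.ones((3,3)))
cs,_=cv2.findContours(m,cv2.RETR_EXTERNAL,cv2.CHAIN_APPROX_NONE)
c=max(cs,key=cv2.contourArea); ap=cv2.approxPolyDP(c,6,True)[:,0]
print(ap.tolist(),cv2.contourArea(c))
for p in ap: print(ray(*p,0.012,K,Rm,t).round(4))
E
```

```text
red [([286, 144, 3, 8, 14], [287.29, 147.14])]
blue [([260, 139, 3, 8, 15], [261.07, 142.47])]
yel [([304, 178, 7, 13, 59], [306.76, 184.39])]
blk [([268, 150, 12, 14, 46], [273.59, 157.0]), ([262, 192, 9, 15, 35], [265.94, 199.37])]
amber [([394, 200, 24, 18, 261], [403.59, 209.64]), ([365, 220, 16, 14, 130], [371.24, 227.14])]
cap [([408, 202, 12, 11, 64], [413.14, 206.98]), ([379, 223, 3, 2, 4], [380.0, 223.75]), ([374, 224, 3, 6, 6], [374.83, 226.5]), ([380, 226, 2, 2, 4], [380.5, 226.5])]
[[294, 163], [277, 160], [279, 150], [251, 156]] 98.0
[ 0.5949 -0.029   0.012 ]
[0.6043 0.0147 0.012 ]
[0.6308 0.0085 0.012 ]
[0.6171 0.082  0.012 ]
```

```bash
ls pics
```

```text
crop_bot.png
crop_jig.png
scene0.npz
scene0.png
top0.npz
top0.png
wrist0.npz
wrist0.png
```

View pics/crop_jig.png

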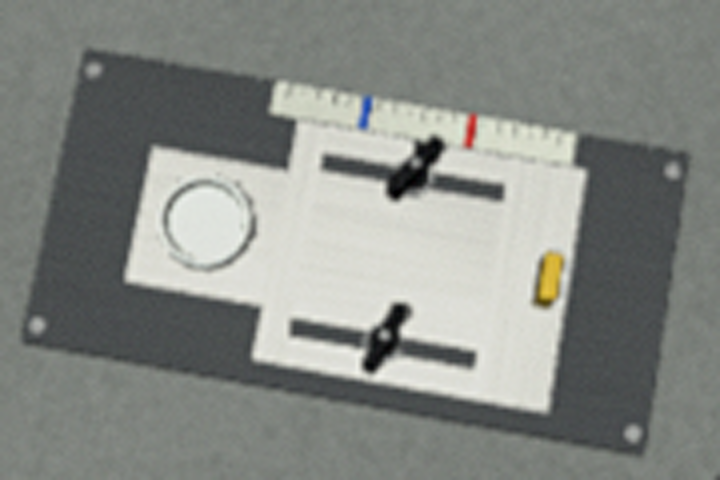

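View pics/crop_bot.png

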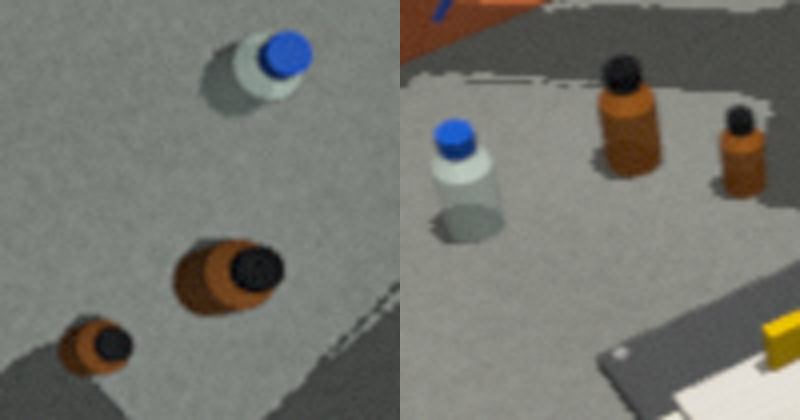

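The bottle crop confirms it: the amber bottle at top-view (407,209) and scene (198,120) is clearly larger than its neighbour. Next, a coarse jig frame from the plate corners.

```bash
python3 - <<'E'
from h import *
img,K,Rm,t=load('top0')
C=np.array([(85,50),(688,153),(645,455),(22,343)],float)
px=(C+.5)/4-.5+[170,115]
P=np.array([ray(*p,0.012,K,Rm,t)[:2] for p in px])
B=np.array([(105,230),(105,-175),(-95,-175),(-95,230)])/1000.
mb,mp=B.mean(0),P.mean(0); Hm=(B-mb).T@(P-mp); U,s,Vt=np.linalg.svd(Hm); Q=Vt.T@U.T
o=mp-Q@mb; print(P.round(4).tolist(),Q,'o',o,'yaw',np.degrees(np.arctan2(Q[1,0],Q[0,0])))
print('resid',((B@Q.T+o-P)*1000).round(1).tolist())
f=lambda u,v,z:((Q.T@(ray(u,v,z,K,Rm,t)[:2]-o))*1000).round(1)
print('fin',f(306.76,184.39,.050),'red',f(287.29,147.14,.012),'blue',f(261.07,142.47,.012))
print('kf',f(273.59,157,.05),'kn',f(265.94,199.37,.05))
cr=lambda x,y:((x+.5)/4-.5+170,(y+.5)/4-.5+115)
print('ring',f(*cr(210,224),.037))
# bottle by two views caps
im2,K2,R2,t2=load('scene0')
print('cap',ray(413.3,207,.09,K,Rm,t), ray(198-2+.0,108,.09,K2,R2,t2)); cs=(622/4+140-100, 72/4+90)
print(cs,ray(*cs,.09,K2,R2,t2), 'clear',ray(350+288/4,140+50/4,.09,K,Rm,t),'small',ray(350+113/4,140+345/4,.06,K,Rm,t))
E
```

```text
[[0.7005, 0.239], [0.618, -0.1538], [0.4236, -0.1141], [0.5064, 0.2795]] [[ 0.97875577  0.20502964]
 [-0.20502964  0.97875577]] o [0.55160293 0.03677757] yaw -11.831233867880435
resid [[1.0, 1.3], [0.5, -2.2], [-0.9, -0.9], [-0.6, 1.9]]
fin [ -1.2 -93.2] red [ 94.7 -31.4] blue [95.2 38.2]
kf [52.9 -1. ] kn [-55.5  -0.6]
ring [ -1.2 121. ]
cap [ 0.4638678  -0.29332557  0.09      ] [ 0.46926553 -0.29132636  0.09      ]
(195.5, 108.0) [ 0.47028646 -0.29235528  0.09      ] clear [ 0.59321308 -0.32639004  0.09      ] small [ 0.42318584 -0.21808439  0.06      ]
```

```bash
cat >> h.py <<'E'
def go(pos,yaw):
    s=r.get_state(); A=R.from_euler('xyz',s['eef_rot'],degrees=True); B=R.from_euler('xyz',[180,0,yaw],degrees=True)
    d=A.inv().apply(np.array(pos)-s['tcp_pos']); w=(A.inv()*B).as_rotvec()
    print('tcp',s['tcp_pos'].round(4),s['eef_rot'].round(2),'t',round(s['time_s'],2),'w',round(float(s['gripper_width']),4),'F',s['contact_force'].round(1),'M',s['moment'].round(2))
    print('shift',d.round(4),'turn',w.round(4))
E
python3 - <<'E'
from h import *
go([.5006,.037,.25],-11.8)
E
```

```text
tcp [ 0.2848 -0.6116  0.2258] [ 1.7993e+02 -1.0000e-02 -1.5504e+02] t 0.15 w 0.0876 F [ 0.3  0.3 -0.4] M [ 0.   -0.06  0.01]
shift [-0.4694  0.4969 -0.0236] turn [ 7.0000e-04  1.6000e-03 -2.4999e+00]
```

Call:
step_arm --increments '[[[-0.469, 0.497, -0.023], [0, 0, -2.5], 0], [[-0.469, 0.497, -0.023], [0, 0, -2.5], 0], [[-0.469, 0.497, -0.023], [0, 0, -2.5], 0], [[-0.469, 0.497, -0.023], [0, 0, -2.5], 0], [[-0.469, 0.497, -0.023], [0, 0, -2.5], 0], [[-0.469, 0.497, -0.023], [0, 0, -2.5], 0], [[-0.469, 0.497, -0.023], [0, 0, -2.5], 0], [[-0.469, 0.497, -0.023], [0, 0, -2.5], 0], [[-0.469, 0.497, -0.023], [0, 0, -2.5], 0], [[-0.469, 0.497, -0.023], [0, 0, -2.5], 0]]'

```text
time_s: 1.15
tcp_pos: [0.4424, -0.1356, 0.2437]
eef_rot: [-180.0, -0.0, -68.7]
contact_force: [1.7, -0.1, 0.6]
gripper_width: 0.0877
```

```bash
python3 - <<'E'
from h import *
go([.5006,.037,.25],-11.8)
E
```

```text
tcp [ 0.4424 -0.1356  0.2437] [-1.7996e+02 -1.0000e-02 -6.8730e+01] t 1.15 w 0.0877 F [ 1.7 -0.1  0.6] M [-0.06 -0.09 -0.04]
shift [-0.1398 -0.1168 -0.0063] turn [-5.000e-04 -4.000e-04 -9.936e-01]
```

Call:
step_arm --increments '[[[-0.135, -0.115, -0.006], [0, 0, -0.98], 0], [[-0.135, -0.115, -0.006], [0, 0, -0.98], 0], [[-0.135, -0.115, -0.006], [0, 0, -0.98], 0], [[-0.135, -0.115, -0.006], [0, 0, -0.98], 0], [[-0.135, -0.115, -0.006], [0, 0, -0.98], 0], [[-0.135, -0.115, -0.006], [0, 0, -0.98], 0], [[-0.135, -0.115, -0.006], [0, 0, -0.98], 0], [[-0.135, -0.115, -0.006], [0, 0, -0.98], 0], [[-0.135, -0.115, -0.006], [0, 0, -0.98], 0]]'

```text
time_s: 2.05
tcp_pos: [0.5015, 0.0295, 0.2493]
eef_rot: [180.0, 0.0, -13.1]
contact_force: [0.1, -0.4, 0.7]
gripper_width: 0.0877
```

```bash
python3 - <<'E'
from h import *
i,K,Rm,t=cap('wrist','w1')
go([.5006,.037,.25],-11.8)
hsv=cv2.cvtColor(i,cv2.COLOR_RGB2HSV);H,S,V=[hsv[:,:,k].astype(int) for k in range(3)]
for nm,m in dict(red=((H<8)|(H>172))&(S>120)&(V>80),blue=(H>100)&(H<130)&(S>110)&(V>60),yel=(H>18)&(H<32)&(S>130),blk=(V<28)).items():
    n,l,st,ce=cv2.connectedComponentsWithStats(m.astype(np.uint8))
    print(nm,[(st[k].tolist(),ce[k].round(1).tolist()) for k in range(1,n) if st[k][4]>20])
cv2.imwrite('pics/w1b.png',cv2.resize(i[0:260,100:412,::-1],None,fx=2.5,fy=2.3,interpolation=cv2.INTER_CUBIC))
E
```

```text
tcp [0.5016 0.0294 0.2493] [ 1.800e+02  1.000e-02 -1.308e+01] t 2.1 w 0.0872 F [ 0.4 -0.4 -0.8] M [-0.07  0.12 -0.03]
shift [-0.0026 -0.0072 -0.0007] turn [ 0.      0.0001 -0.0223]
red [([264, 37, 4, 20, 77], [265.5, 46.1])]
blue [([206, 38, 5, 19, 64], [207.9, 47.0])]
yel [([317, 114, 9, 19, 91], [321.1, 121.5])]
blk []
```

View pics/w1.png

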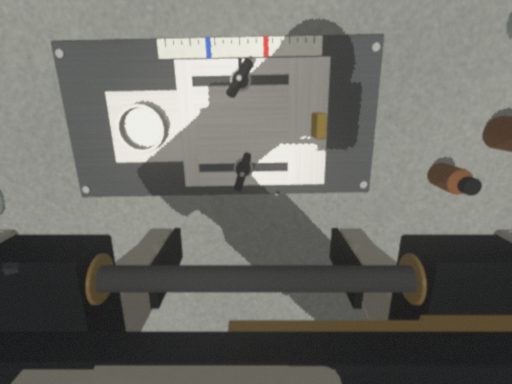

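View pics/w1b.png

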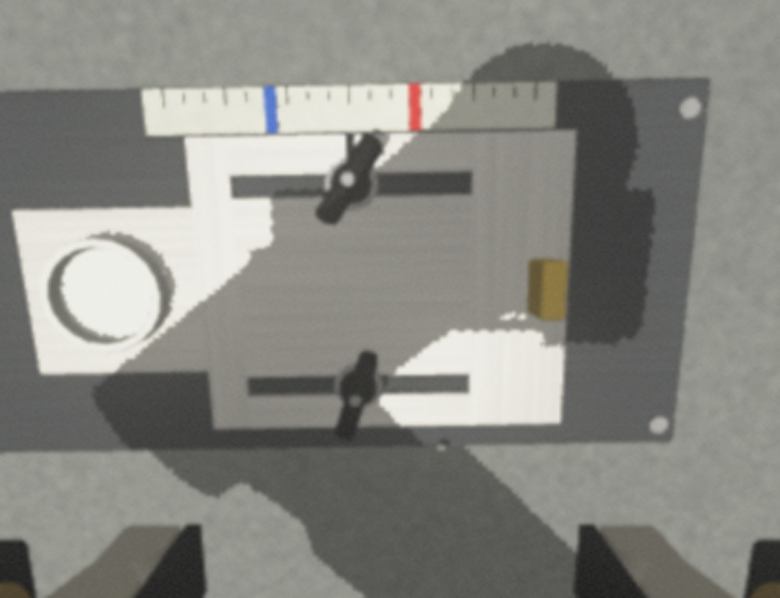

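The wrist view shows the pointer line at about (240,60), just left of the far knob's bar, with red at (265.5,46) and blue at (208,47). Next I measure in the jig frame.

```bash
python3 - <<'E'
from h import *
img,K,Rm,t=load('w1')
px=np.array([(54.5,41.5),(383.2,34.3),(368.8,191.7),(78,197)])
P=np.array([ray(*p,0.012,K,Rm,t)[:2] for p in px])
B=np.array([(105,230),(105,-175),(-95,-175),(-95,230)])/1000.
mb,mp=B.mean(0),P.mean(0); Hm=(B-mb).T@(P-mp); U,s,Vt=np.linalg.svd(Hm); Q=Vt.T@U.T
o=mp-Q@mb; print('o',o,'yaw',np.degrees(np.arctan2(Q[1,0],Q[0,0])))
print('resid',((B@Q.T+o-P)*1000).round(1).tolist())
g=lambda u,v,z:((Q.T@(ray(u,v,z,K,Rm,t)[:2]-o))*1000).round(1)
f=lambda x,y,z:g((x+.5)/2.5-.5+100,(y+.5)/2.3-.5,z)
print('red',g(265.5,46.1,.012),'blue',g(207.9,47,.012),'pointer',f(349,133,.017),f(350,150,.017))
print('fin top',f(549,262,.055),f(549,318,.055),'fin x-ends corners',f(532,260,.055),f(568,262,.055))
for nm,a,b in [('near',(367,355),(345,435)),('far',(378,137),(327,220))]:
    A=f(*a,.056);C=f(*b,.056); d=A-C; print(nm,A,C,(A+C)/2,'len',np.linalg.norm(d),'ang ccw from y',np.degrees(np.arctan2(-d[0],d[1])))
print('ring',f(112,288,.037), 'plate edges', f(576,130,.017),f(562,422,.017),f(184,137,.017))
np.savez('jig.npz',Q=Q,o=o)
E
```

```text
o [0.55355064 0.03432503] yaw -12.26303679442432
resid [[2.6, 4.6], [-0.6, -1.2], [-1.3, 1.0], [-0.7, -4.4]]
red [ 94.5 -31.5] blue [94.5 38.9] pointer [81.5  0.6] [73.2  0.4]
fin top [ 15.5 -92.1] [-12.5 -93.4] fin x-ends corners [ 16.6 -84.2] [  15.4 -100.9]
near [-30.2  -6.6] [-73.7   5.4] [-51.95  -0.6 ] len 45.12482686947397 ang ccw from y -105.42216131873867
far [ 74.4 -13.9] [37.1 10. ] [55.75 -1.95] len 44.30011286667338 ang ccw from y -122.64974504234677
ring [  4.5 118.8] plate edges [  81.3 -109.8] [ -78.8 -111.6] [80.7 81.2]
```

```bash
python3 - <<'E'
from h import *
go([.5328,-.0565,.09],-12.05)
go([.5328,-.0565,.024],-12.05)
E
```

```text
tcp [0.5016 0.0294 0.2493] [ 1.800e+02  1.000e-02 -1.308e+01] t 2.1 w 0.0872 F [ 0.4 -0.4 -0.8] M [-0.07  0.12 -0.03]
shift [0.0499 0.0766 0.1593] turn [ 0.      0.0001 -0.018 ]
tcp [0.5016 0.0294 0.2493] [ 1.800e+02  1.000e-02 -1.308e+01] t 2.1 w 0.0872 F [ 0.4 -0.4 -0.8] M [-0.07  0.12 -0.03]
shift [0.0499 0.0766 0.2253] turn [ 0.      0.0001 -0.018 ]
```

Call:
step_arm --increments '[[[0.05, 0.0766, 0.16], [0, 0, -0.018], 0.3], [[0.05, 0.0766, 0.16], [0, 0, -0.018], 0.3], [[0.05, 0.0766, 0.16], [0, 0, -0.018], 0.3], [[0.05, 0.0766, 0.16], [0, 0, -0.018], 0.3], [[0.05, 0.0766, 0.16], [0, 0, -0.018], 0.3], [[0.05, 0.0766, 0.185], [0, 0, -0.018], 0.3], [[0.05, 0.0766, 0.21], [0, 0, -0.018], 0.3], [[0.05, 0.0766, 0.225], [0, 0, -0.018], 0.3], [[0.05, 0.0766, 0.225], [0, 0, -0.018], 0.3]]'

```text
time_s: 3.0
tcp_pos: [0.5325, -0.0562, 0.0236]
eef_rot: [179.9, 0.1, -12.0]
contact_force: [-0.0, 0.9, 0.1]
gripper_width: 0.0613
```

```bash
python3 - <<'E'
from h import *
go([.5328,-.0565,.024],-12.05)
i,K,Rm,t=cap('wrist','w2'); cap('scene','s2')
s=load('s2')[0]
a=cv2.resize(i[:,:,::-1],(800,600)); cv2.imwrite('pics/w2b.png',a)
cv2.imwrite('pics/s2b.png',cv2.resize(s[120:270,170:370,::-1],None,fx=4,fy=4,interpolation=cv2.INTER_CUBIC))
E
```

```text
tcp [ 0.5325 -0.0562  0.0236] [ 1.7994e+02  1.2000e-01 -1.1970e+01] t 3.0 w 0.0613 F [-0.   0.9  0.1] M [-0.06  0.25  0.01]
shift [ 0.0004  0.0002 -0.0004] turn [0.001  0.0021 0.0013]
```

View pics/w2b.png

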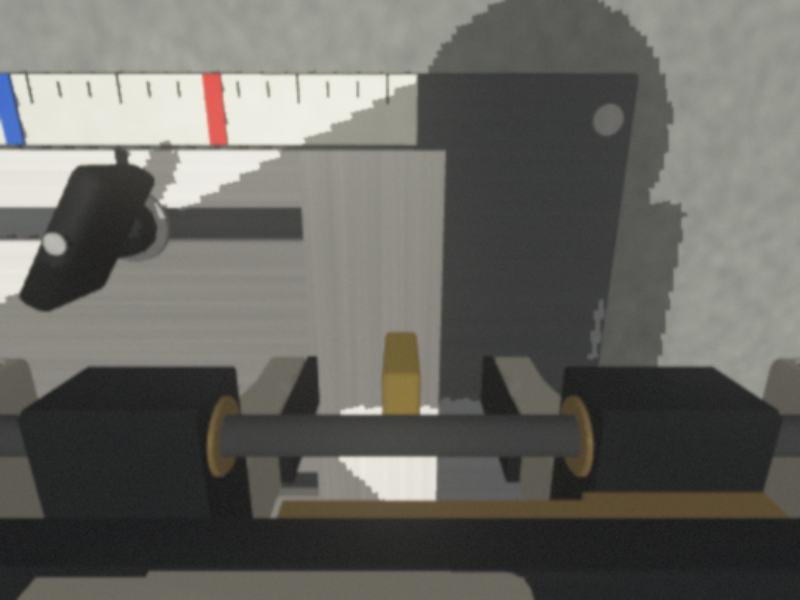

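View pics/s2b.png

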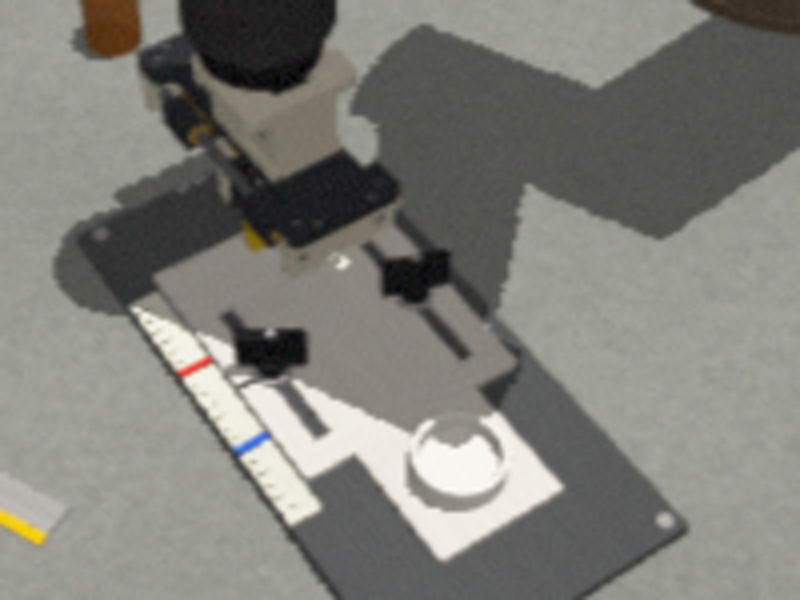

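```bash
cat > pm.py <<'E'
from h import *
import sys
def meas(name,zp=.017):
    img,K,Rm,t=load(name); hsv=cv2.cvtColor(img,cv2.COLOR_RGB2HSV);H,S,V=[hsv[:,:,k].astype(int) for k in range(3)]
    m=(((H<8)|(H>172))&(S>120)&(V>80)).astype(np.uint8); m[120:]=0
    n,l,st,ce=cv2.connectedComponentsWithStats(m); k=1+np.argmax(st[1:,4]); ys,xs=np.where(l==k)
    P=np.array([ray(x,y,.012,K,Rm,t)[:2] for x,y in zip(xs,ys)]); c=P.mean(0)
    d=np.linalg.svd(P-c)[2][0]; d*=np.sign(d[0])
    print('red px',ce[k],'len',np.ptp((P-c)@d),'dir deg',np.degrees(np.arctan2(d[1],d[0])))
    return img,K,Rm,t,c
E
python3 - <<'E'
from pm import *
img,K,Rm,t,c=meas('w2')
yx=np.array([np.sin(np.radians(12.05)),np.cos(np.radians(12.05))])
g=cv2.cvtColor(img,cv2.COLOR_RGB2GRAY)
for v in range(94,104): print(v,g[v,68:112].tolist())
for p in [(122,150),(122,158)]:
    u,v=(p[0]+.5)/1.5625-.5,(p[1]+.5)/1.5625-.5
    print(u,v,'delta y mm',(c-ray(u,v,.017,K,Rm,t)[:2])@yx*1000)
E
```

```text
red px [137.1375      69.07083333] len 0.022461417285887034 dir deg -12.259775241702773
94 [110, 109, 104, 105, 98, 95, 87, 80, 81, 87, 98, 102, 106, 111, 111, 110, 111, 111, 107, 105, 104, 103, 95, 91, 93, 95, 90, 94, 107, 110, 107, 108, 109, 108, 98, 89, 86, 83, 84, 82, 84, 88, 91, 93]
95 [139, 139, 135, 133, 116, 92, 78, 77, 78, 79, 91, 95, 104, 122, 129, 135, 140, 139, 134, 134, 133, 132, 133, 134, 132, 133, 129, 123, 125, 128, 118, 114, 110, 109, 103, 97, 98, 100, 98, 99, 100, 106, 120, 121]
96 [193, 193, 192, 189, 170, 117, 79, 72, 70, 74, 78, 80, 97, 127, 152, 178, 191, 193, 192, 193, 191, 192, 193, 194, 192, 194, 185, 161, 148, 148, 133, 125, 126, 123, 122, 121, 123, 121, 122, 124, 123, 138, 165, 157]
97 [227, 226, 226, 227, 212, 144, 84, 70, 65, 70, 68, 73, 81, 110, 152, 196, 221, 226, 226, 227, 227, 227, 227, 227, 227, 227, 219, 177, 150, 147, 142, 142, 137, 139, 139, 140, 140, 140, 141, 139, 143, 156, 179, 163]
98 [233, 233, 233, 232, 221, 153, 85, 66, 68, 69, 66, 70, 75, 100, 140, 185, 223, 232, 232, 233, 233, 233, 233, 234, 233, 233, 226, 186, 153, 146, 146, 144, 144, 14
[... 529 characters left out ...]
3, 65, 65, 68, 70, 72, 125, 207, 229, 233, 233, 233, 232, 233, 234, 233, 234, 231, 221, 217, 205, 169, 149, 145, 145, 146, 146, 146, 145, 144, 145, 144, 148, 145, 144, 145, 145]
102 [232, 233, 232, 230, 228, 207, 131, 78, 68, 68, 68, 67, 71, 123, 202, 227, 231, 232, 232, 233, 233, 233, 233, 232, 226, 193, 169, 162, 151, 145, 143, 144, 143, 144, 144, 145, 144, 142, 145, 146, 143, 145, 143, 145]
103 [228, 230, 227, 228, 227, 214, 143, 81, 64, 64, 67, 69, 71, 105, 176, 219, 227, 229, 230, 231, 232, 232, 233, 231, 226, 185, 153, 145, 144, 141, 143, 143, 143, 145, 142, 145, 143, 144, 142, 144, 144, 145, 143, 145]
77.9 95.82 delta y mm -31.364416875713815
77.9 100.94 delta y mm -31.826332314067734
```

Call:
step_arm --increments '[[[0, 0, 0], [0, 0, 0], 1], [[0, 0, 0], [0, 0, 0], 1], [[0, 0, 0], [0, 0, 0], 1], [[0, 0, 0], [0, 0, 0], 1], [[0, 0, 0], [0, 0, 0], 1], [[0, 0, 0], [0, 0, 0], 1], [[0, 0, 0], [0, 0, 0], 1]]' --force 30

```text
time_s: 3.8
tcp_pos: [0.5332, -0.0564, 0.0244]
eef_rot: [180.0, 0.0, -11.9]
contact_force: [-0.8, -0.3, 0.5]
gripper_width: 0.0117
```

```bash
python3 - <<'E'
from pm import *
go([.5328,-.0565,.024],-12.05)
cap('wrist','w3');img,K,Rm,t,c=meas('w3')
yx=np.array([np.sin(np.radians(12.15)),np.cos(np.radians(12.15))])
g=cv2.cvtColor(img,cv2.COLOR_RGB2GRAY).astype(int)
for v in range(97,103):
    xs=np.where(g[v,60:120]<110)[0]+60; print(v,xs.min(),xs.max(),(c-ray(xs.mean(),v,.017,K,Rm,t)[:2])@yx*1000)
E
```

```text
tcp [ 0.5332 -0.0564  0.0244] [ 1.7999e+02  1.0000e-02 -1.1910e+01] t 3.8 w 0.0117 F [-0.8 -0.3  0.5] M [-0.33  0.2  -0.03]
shift [-0.0003  0.0001  0.0004] turn [0.0002 0.0002 0.0025]
red px [138.11440678  70.70974576] len 0.022138326934677554 dir deg -11.991419695330908
97 74 81 -32.27090415784581
98 74 80 -32.629163282946905
99 75 81 -32.17895268851226
100 75 81 -32.26783207144248
101 75 81 -32.35688008594917
102 75 81 -32.446097212407025
```

Call:
step_arm --increments '[[[0, 0.006, 0], [0, 0, 0], 1], [[0, 0.012, 0], [0, 0, 0], 1], [[0, 0.018, 0], [0, 0, 0], 1], [[0, 0.024, 0], [0, 0, 0], 1], [[0, 0.029, 0], [0, 0, 0], 1], [[0, 0.032, 0], [0, 0, 0], 1], [[0, 0.032, 0], [0, 0, 0], 1], [[0, 0.032, 0], [0, 0, 0], 1], [[0, 0.032, 0], [0, 0, 0], 1]]'

```text
time_s: 4.75
tcp_pos: [0.5264, -0.0881, 0.0244]
eef_rot: [180.0, 0.0, -11.9]
contact_force: [-0.8, -3.0, 0.4]
gripper_width: 0.0118
```

```bash
python3 - <<'E'
from pm import *
go([.5328,-.0565,.024],-12.05)
cap('wrist','w4');img,K,Rm,t,c=meas('w4')
yx=np.array([np.sin(np.radians(12.15)),np.cos(np.radians(12.15))])
cv2.imwrite('pics/w4b.png',cv2.resize(img[30:180,20:220,::-1],None,fx=4,fy=4,interpolation=cv2.INTER_CUBIC))
E
```

```text
tcp [ 0.5264 -0.0881  0.0244] [ 1.7997e+02  2.0000e-02 -1.1910e+01] t 4.75 w 0.0118 F [-0.8 -3.   0.4] M [-1.06  0.33 -0.11]
shift [-0.0003 -0.0322  0.0003] turn [0.0006 0.0003 0.0024]
red px [77.10040984 70.73155738] len 0.02213693325383355 dir deg -12.045517690783829
```

View pics/w4b.png

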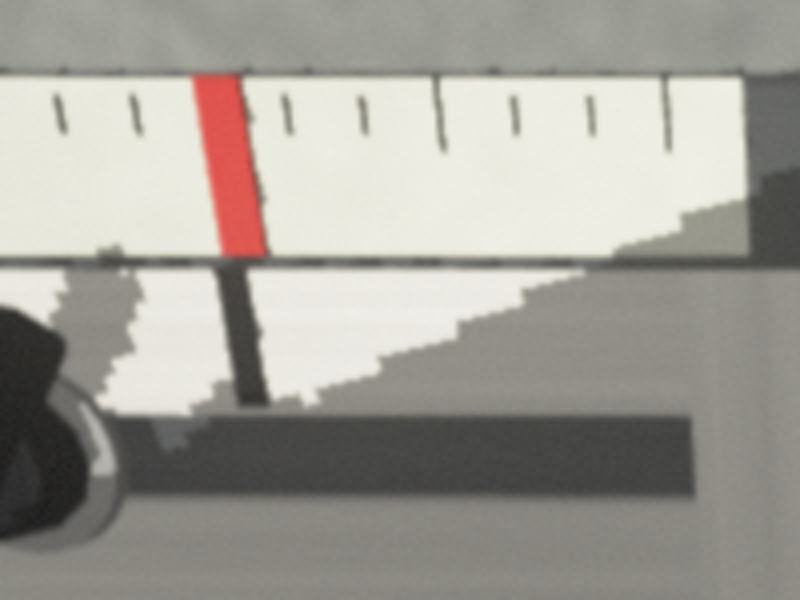

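```bash
cat > pd.py <<'E'
from pm import *
def pd(name,rows,c0,c1,yaw=12.05,zr=.0125):
    img,K,Rm,t,c=meas(name); a=np.radians(yaw); yx=np.array([np.sin(a),np.cos(a)])
    g=cv2.cvtColor(img,cv2.COLOR_RGB2GRAY).astype(float); out=[]
    for v in rows:
        w=np.clip(150-g[v,c0:c1],0,80); u=(w*np.arange(c0,c1)).sum()/w.sum()
        out.append((v,round(u,1),((c-ray(u,v,.017,K,Rm,t)[:2])@yx*1000).round(2)))
    print(out)
E
python3 - <<'E'
from pd import *
pd('w4',range(100,122,3),70,88)
E
```

```text
red px [77.10040984 70.73155738] len 0.02213693325383355 dir deg -12.045517690783829
[(100, np.float64(77.8), np.float64(0.62)), (103, np.float64(78.3), np.float64(0.59)), (106, np.float64(78.9), np.float64(0.65)), (109, np.float64(79.4), np.float64(0.68)), (112, np.float64(80.2), np.float64(0.84)), (115, np.float64(80.3), np.float64(0.62)), (118, np.float64(80.8), np.float64(0.63)), (121, np.float64(81.2), np.float64(0.58))]
```

Call:
step_arm --increments '[[[0, -0.0006, 0], [0, 0, 0], 1], [[0, -0.0006, 0], [0, 0, 0], 1], [[0, -0.0006, 0], [0, 0, 0], 1]]'

```text
time_s: 5.1
tcp_pos: [0.5266, -0.087, 0.0244]
eef_rot: [180.0, 0.0, -11.9]
contact_force: [0.4, -2.4, 1.9]
gripper_width: 0.012
```

```bash
python3 - <<'E'
from pd import *
cap('wrist','w5');pd('w5',range(100,122,3),70,88); print(r.get_state()['contact_force'])
E
```

```text
red px [79.25       70.68237705] len 0.022157789559617565 dir deg -12.17598315963492
[(100, np.float64(78.2), np.float64(-0.32)), (103, np.float64(78.7), np.float64(-0.32)), (106, np.float64(79.1), np.float64(-0.37)), (109, np.float64(79.3), np.float64(-0.57)), (112, np.float64(80.0), np.float64(-0.45)), (115, np.float64(80.4), np.float64(-0.47)), (118, np.float64(81.2), np.float64(-0.34)), (121, np.float64(81.7), np.float64(-0.35))]
[-0.33580304 -3.0152903   0.92499186]
```

Call:
step_arm --increments '[[[0, 0, 0], [0, 0, 0], 0.3], [[0, 0, 0], [0, 0, 0], 0.3], [[0, 0, 0], [0, 0, 0], 0.3], [[0, 0, -0.04], [0, 0, 0], 0.3], [[0, 0, -0.08], [0, 0, 0], 0.3], [[0, 0, -0.08], [0, 0, 0], 0.3]]'

```text
time_s: 5.75
tcp_pos: [0.5304, -0.0867, 0.1097]
eef_rot: [-179.9, -0.5, -11.8]
contact_force: [0.2, -0.3, 0.3]
gripper_width: 0.0541
```

```bash
python3 - <<'E'
from pd import *
cap('wrist','w6')
go([.4987,.047,.1],-27.6)
img=load('w6')[0]
cv2.imwrite('pics/w6b.png',cv2.resize(img[:,:,::-1],(800,600)))
E
```

```text
tcp [ 0.5289 -0.0866  0.1073] [-179.88   -0.32  -11.88] t 5.8 w 0.0576 F [-0.3  0.3 -0.5] M [-0.    0.23  0.02]
shift [-0.0571 -0.1245  0.0072] turn [-0.0029 -0.0053  0.2744]
```

View pics/w6b.png

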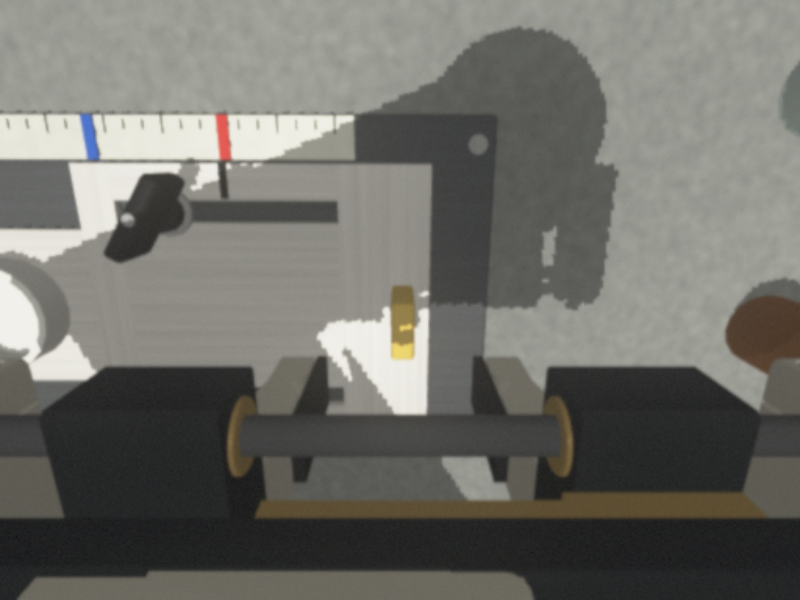

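The pointer (223,180) now sits against the red mark (223,135), and blue is well away. Now the near knob.

Call:
step_arm --increments '[[[-0.055, -0.1255, 0.005], [0, 0, 0.274], 0.3], [[-0.055, -0.1255, 0.005], [0, 0, 0.274], 0.3], [[-0.055, -0.1255, 0.005], [0, 0, 0.274], 0.3], [[-0.055, -0.1255, 0.005], [0, 0, 0.274], 0.3], [[-0.055, -0.1255, 0.005], [0, 0, 0.274], 0.3], [[-0.055, -0.1255, 0.005], [0, 0, 0.274], 0.3]]'

```text
time_s: 6.4
tcp_pos: [0.4985, 0.0467, 0.0989]
eef_rot: [180.0, 0.0, -27.6]
contact_force: [0.2, -0.8, -0.8]
gripper_width: 0.0617
```

```bash
python3 - <<'E'
from pd import *
cap('wrist','w7'); cap('top','t7')
go([.4987,.047,.028],-27.6)
img,K,Rm,t=load('w7'); 
cv2.imwrite('pics/w7b.png',cv2.resize(img[:,:,::-1],(800,600)))
img,K,Rm,t=load('t7'); 
cv2.imwrite('pics/t7b.png',cv2.resize(img[115:235,170:350,::-1],None,fx=4,fy=4,interpolation=cv2.INTER_CUBIC))
E
```

```text
tcp [0.4988 0.0461 0.099 ] [ 1.7997e+02  2.0000e-02 -2.7690e+01] t 6.5 w 0.0612 F [-0.4 -0.3  0.2] M [-0.09  0.12 -0.02]
shift [-0.0005 -0.0008  0.071 ] turn [ 0.0005  0.0004 -0.0015]
```

View pics/w7b.png

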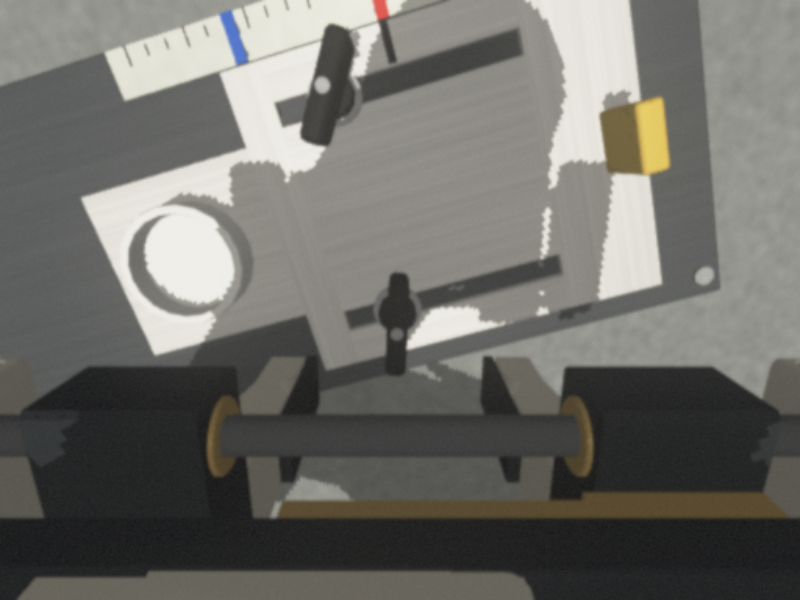

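View pics/t7b.png

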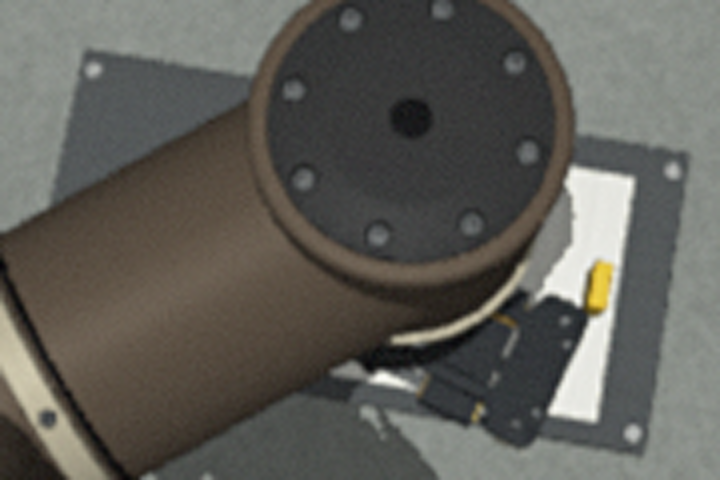

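```bash
python3 - <<'E'
from pd import *
img,K,Rm,t=load('w7'); f=lambda x,y,z:ray((x+.5)/1.5625-.5,(y+.5)/1.5625-.5,z,K,Rm,t)
print(f(397,335,.057),f(397,375,.056),f(398,273,.056))
print('far stud',f(322,86,.057),f(340,30,.056),f(315,143,.056))
E
```

```text
[0.49976476 0.04586731 0.057     ] [0.48110717 0.05567685 0.056     ] [0.52570508 0.03173283 0.056     ]
far stud [0.60799965 0.02285704 0.057     ] [0.62215743 0.00660696 0.056     ] [0.59083153 0.03650604 0.056     ]
```

Call:
step_arm --increments '[[[0.001, 0, 0.04], [0, 0, 0], 0.3], [[0.001, 0, 0.071], [0, 0, 0], 0.3], [[0.001, 0, 0.071], [0, 0, 0], 0.3], [[0.001, 0, 0.071], [0, 0, 0], 1], [[0.001, 0, 0.071], [0, 0, 0], 1], [[0.001, 0, 0.071], [0, 0, 0], 1], [[0.001, 0, 0.071], [0, 0, 0], 1], [[0.001, 0, 0.071], [0, 0, 0], 1], [[0.001, 0, 0.071], [0, 0, 0], 1]]' --force 30

```text
time_s: 7.4
tcp_pos: [0.5002, 0.047, 0.0289]
eef_rot: [-179.9, -0.0, -27.6]
contact_force: [1.9, 6.6, -0.1]
gripper_width: 0.0189
```

```bash
python3 - <<'E'
from pd import *
go([.4998,.046,.028],-102.1)
E
```

```text
tcp [0.5002 0.047  0.0289] [-1.7993e+02 -4.0000e-02 -2.7600e+01] t 7.4 w 0.0189 F [ 1.9  6.6 -0.1] M [ 2.55 -0.65  0.04]
shift [0.0001 0.001  0.0009] turn [-1.6000e-03  1.0000e-04  1.3003e+00]
```

Call:
step_arm --increments '[[[0, 0.0005, 0], [0, 0, 0], 1], [[0, 0.0005, 0], [0, 0, 0], 1], [[0, 0.0005, 0], [0, 0, 0], 1]]'

```text
time_s: 7.7
tcp_pos: [0.5006, 0.0471, 0.0299]
eef_rot: [-179.9, -0.1, -27.6]
contact_force: [-4.2, 4.3, 14.6]
gripper_width: 0.0096
```

```bash
python3 - <<'E'
from pd import *
go([.4998,.046,.028],-102.1)
cap('wrist','w8'); cap('scene','s8')
cv2.imwrite('pics/w8b.png',cv2.resize(load('w8')[0][:,:,::-1],(800,600)))
cv2.imwrite('pics/s8b.png',cv2.resize(load('s8')[0][120:270,170:370,::-1],None,fx=4,fy=4,interpolation=cv2.INTER_CUBIC))
E
```

```text
tcp [0.5006 0.0471 0.0299] [-1.7988e+02 -9.0000e-02 -2.7560e+01] t 7.7 w 0.0096 F [-4.2  4.3 14.6] M [ 1.2   1.63 -0.01]
shift [-0.0002  0.0013  0.0019] turn [-0.0029 -0.      1.3011]
```

View pics/w8b.png

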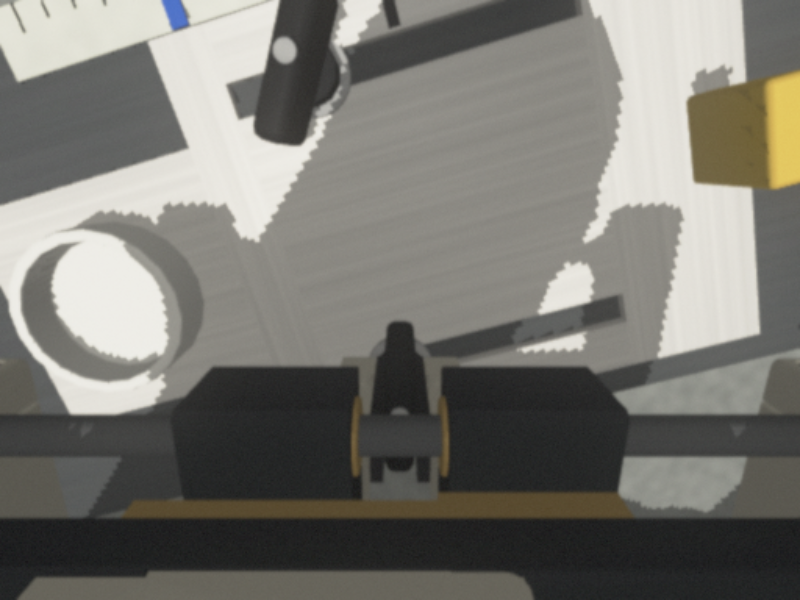

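View pics/s8b.png

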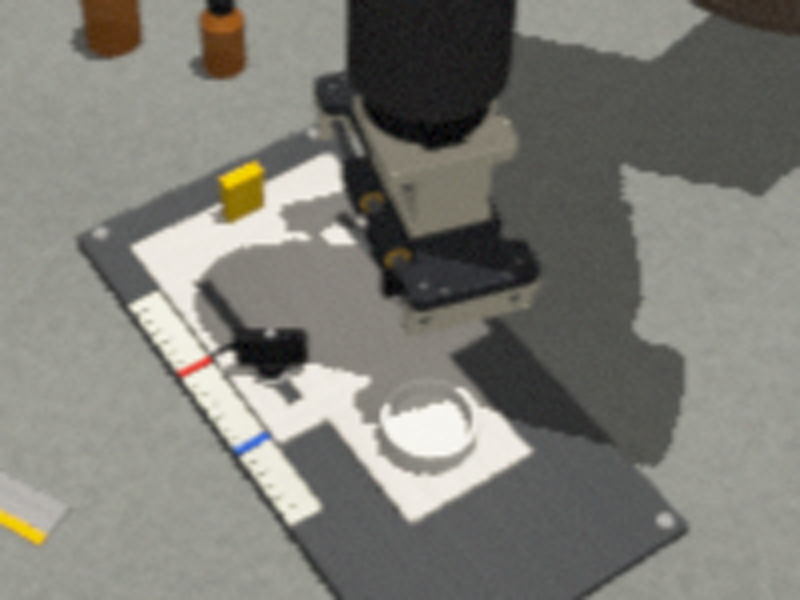

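Call:
step_arm --increments '[[[0, 0, -0.002], [0, 0, 0], 1], [[0, 0, -0.002], [0, 0, 0.1], 1], [[0, 0, -0.002], [0, 0, 0.22], 1], [[0, 0, -0.002], [0, 0, 0.34], 1], [[0, 0, -0.002], [0, 0, 0.46], 1], [[0, 0, -0.002], [0, 0, 0.58], 1], [[0, 0, -0.002], [0, 0, 0.7], 1], [[0, 0, -0.002], [0, 0, 0.8], 1], [[0, 0, -0.002], [0, 0, 0.9], 1], [[0, 0, -0.002], [0, 0, 1.0], 1]]'

```text
time_s: 8.8
tcp_pos: [0.5007, 0.0473, 0.0302]
eef_rot: [-179.9, 0.1, -85.1]
contact_force: [3.8, 4.3, -7.7]
gripper_width: 0.0099
```

```bash
python3 - <<'E'
from pd import *
go([.4998,.046,.029],-102.1)
E
```

```text
tcp [0.5007 0.0473 0.0302] [-1.7987e+02  7.0000e-02 -8.5110e+01] t 8.8 w 0.0099 F [ 3.8  4.3 -7.7] M [ 1.53 -1.51  0.03]
shift [0.0012 0.001  0.0011] turn [-0.002   0.0015  0.2966]
```

Call:
step_arm --increments '[[[0.0005, 0.0005, 0.0005], [0, 0, 0.1], 1], [[0.0005, 0.0005, 0.0005], [0, 0, 0.2], 1], [[0.0005, 0.0005, 0.0005], [0, 0, 0.28], 1], [[0.0005, 0.0005, 0.0005], [0, 0, 0.33], 1], [[0.0005, 0.0005, 0.0005], [0, 0, 0.35], 1], [[0.0005, 0.0005, 0.0005], [0, 0, 0.35], 1]]'

```text
time_s: 9.4
tcp_pos: [0.5009, 0.0472, 0.0302]
eef_rot: [-179.8, 0.1, -104.9]
contact_force: [3.2, 5.5, -3.7]
gripper_width: 0.01
```

```bash
python3 - <<'E'
from pd import *
go([.4998,.046,.029],-102.1)
E
```

```text
tcp [0.5009 0.0472 0.0302] [-1.7984e+02  1.4000e-01 -1.0487e+02] t 9.4 w 0.01 F [ 3.2  5.5 -3.7] M [ 2.4  -1.05  0.76]
shift [0.0015 0.0007 0.0012] turn [-0.0028  0.0025 -0.0483]
```

Call:
step_arm --increments '[[[0, 0, 0], [0, 0, -0.045], 1], [[0, 0, 0], [0, 0, -0.045], 0.35], [[0, 0, 0], [0, 0, -0.045], 0.35], [[0, 0, 0], [0, 0, -0.045], 0.35], [[0, 0, -0.035], [0, 0, -0.045], 0.35], [[0, 0, -0.07], [0, 0, -0.045], 0.35], [[0, 0, -0.07], [0, 0, -0.045], 0.35], [[0, 0, -0.07], [0, 0, -0.045], 0.35]]'

```text
time_s: 10.2
tcp_pos: [0.4991, 0.0455, 0.1004]
eef_rot: [-179.9, 0.1, -102.4]
contact_force: [-0.2, 0.5, 0.2]
gripper_width: 0.056
```

```bash
python3 - <<'E'
from pd import *
go([.6078,.0229,.1],-44)
cap('wrist','w9')
cv2.imwrite('pics/w9b.png',cv2.resize(load('w9')[0][:,:,::-1],(800,600)))
E
```

```text
tcp [0.4991 0.0455 0.1004] [-1.7994e+02  6.0000e-02 -1.0242e+02] t 10.2 w 0.056 F [-0.2  0.5  0.2] M [-0.    0.07 -0.02]
shift [-0.0013 -0.1111  0.0005] turn [-1.5000e-03  4.0000e-04 -1.0196e+00]
```

View pics/w9b.png

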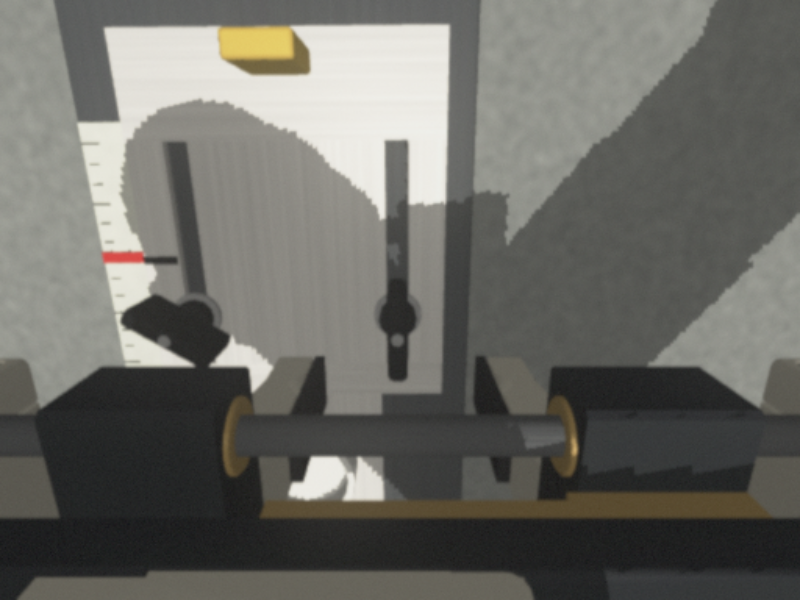

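The near bar (397,280)–(397,380) is in line with its slot, and the pointer is still on red. Now the far knob.

Call:
step_arm --increments '[[[-0.001, -0.111, 0], [0, 0, -1.02], 0.35], [[-0.001, -0.111, 0], [0, 0, -1.02], 0.35], [[-0.001, -0.111, 0], [0, 0, -1.02], 0.35], [[-0.001, -0.111, 0], [0, 0, -1.02], 0.35], [[-0.001, -0.111, 0], [0, 0, -1.02], 0.35], [[-0.001, -0.111, 0], [0, 0, -1.02], 0.35], [[-0.001, -0.111, 0], [0, 0, -1.02], 0.35], [[-0.001, -0.111, 0], [0, 0, -1.02], 0.35], [[-0.001, -0.111, 0], [0, 0, -1.02], 0.35]]'

```text
time_s: 11.15
tcp_pos: [0.607, 0.0226, 0.0987]
eef_rot: [179.9, 0.1, -44.2]
contact_force: [-0.2, 0.4, 0.5]
gripper_width: 0.057
```

```bash
python3 - <<'E'
from pd import *
go([.6078,.0229,.03],-44)
cap('wrist','w10')
cv2.imwrite('pics/w10b.png',cv2.resize(load('w10')[0][:,:,::-1],(800,600)))
E
```

```text
tcp [0.607  0.0226 0.0987] [ 1.7989e+02  6.0000e-02 -4.4160e+01] t 11.15 w 0.057 F [-0.2  0.4  0.5] M [0.   0.1  0.02]
shift [ 0.0004 -0.001   0.0687] turn [ 0.0019  0.001  -0.0028]
```

View pics/w10b.png

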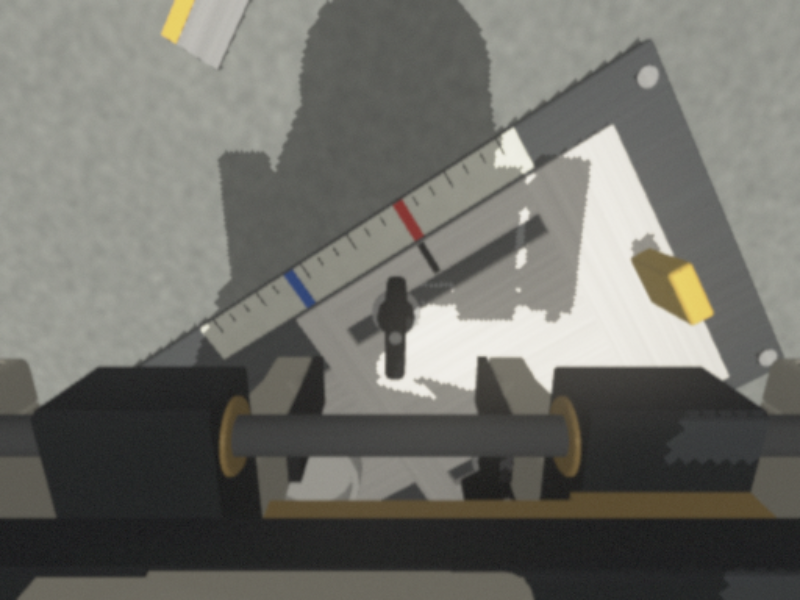

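Call:
step_arm --increments '[[[0.0005, -0.001, 0.035], [0, 0, 0], 0.35], [[0.0005, -0.001, 0.068], [0, 0, 0], 0.35], [[0.0005, -0.001, 0.068], [0, 0, 0], 0.35], [[0.0005, -0.001, 0.068], [0, 0, 0], 1], [[0.0005, -0.001, 0.068], [0, 0, 0], 1], [[0.0005, -0.001, 0.068], [0, 0, 0], 1], [[0.0005, -0.001, 0.068], [0, 0, 0], 1], [[0.0005, -0.001, 0.068], [0, 0, 0], 1], [[0.0005, -0.001, 0.068], [0, 0, 0], 1], [[0.0005, -0.001, 0.068], [0, 0, 0], 1]]'

```text
time_s: 12.2
tcp_pos: [0.609, 0.0234, 0.0322]
eef_rot: [-180.0, -0.0, -43.9]
contact_force: [-0.6, 0.7, 2.6]
gripper_width: 0.01
```

```bash
python3 - <<'E'
from pd import *
go([.6078,.0229,.03],-102.1)
E
```

```text
tcp [0.609  0.0234 0.0322] [-1.7995e+02 -2.0000e-02 -4.3930e+01] t 12.2 w 0.01 F [-0.6  0.7  2.6] M [ 0.34  0.16 -0.01]
shift [-0.0005  0.0012  0.0022] turn [-9.0000e-04  1.0000e-04  1.0152e+00]
```

Call:
step_arm --increments '[[[0, 0, 0], [0, 0, 0.1], 1], [[0, 0, 0], [0, 0, 0.22], 1], [[0, 0, 0], [0, 0, 0.34], 1], [[0, 0, 0], [0, 0, 0.46], 1], [[0, 0, 0], [0, 0, 0.58], 1], [[0, 0, 0], [0, 0, 0.7], 1], [[0, 0, 0], [0, 0, 0.82], 1], [[0, 0, 0], [0, 0, 0.94], 1], [[0, 0, 0], [0, 0, 1.03], 1], [[0, 0, 0], [0, 0, 1.06], 1]]'

```text
time_s: 13.2
tcp_pos: [0.6082, 0.0232, 0.0322]
eef_rot: [180.0, -0.0, -104.8]
contact_force: [-2.7, 1.1, 4.9]
gripper_width: 0.0103
```

Call:
step_arm --increments '[[[0, 0, 0], [0, 0, 0.005], 1], [[0, 0, 0], [0, 0, 0.005], 1]]'

```text
time_s: 13.4
tcp_pos: [0.6082, 0.0231, 0.0322]
eef_rot: [180.0, -0.0, -104.9]
contact_force: [-4.3, 1.0, 6.3]
gripper_width: 0.0102
```

```bash
python3 - <<'E'
from pd import *
go([.6078,.0229,.03],-102.1)
E
```

```text
tcp [0.6082 0.0231 0.0322] [ 1.7996e+02 -4.0000e-02 -1.0485e+02] t 13.4 w 0.0102 F [-4.3  1.   6.3] M [0.41 1.43 0.71]
shift [0.0003 0.0004 0.0022] turn [ 0.0007 -0.0006 -0.048 ]
```

Call:
step_arm --increments '[[[0, 0, 0], [0, 0, -0.048], 1], [[0, 0, 0], [0, 0, -0.048], 0.35], [[0, 0, 0], [0, 0, -0.048], 0.35], [[0, 0, 0], [0, 0, -0.048], 0.35], [[0, 0, -0.04], [0, 0, -0.048], 0.35], [[0, 0, -0.09], [0, 0, -0.048], 0.35], [[0, 0, -0.12], [0, 0, -0.048], 0.35], [[0, 0, -0.12], [0, 0, -0.048], 0.35], [[0, 0, -0.12], [0, 0, -0.048], 0.35]]'

```text
time_s: 14.3
tcp_pos: [0.609, 0.0234, 0.1526]
eef_rot: [-179.9, 0.1, -102.2]
contact_force: [-0.8, 0.9, -0.2]
gripper_width: 0.0567
```

```bash
python3 - <<'E'
from pd import *
cap('wrist','w11')
go([.467,-.292,.15],-59)
cv2.imwrite('pics/w11b.png',cv2.resize(load('w11')[0][:,:,::-1],(800,600)))
E
```

```text
tcp [0.6083 0.0232 0.1514] [ 1.7997e+02  1.0000e-02 -1.0224e+02] t 14.35 w 0.0567 F [0.1 0.4 0. ] M [0.02 0.09 0.  ]
shift [0.3379 0.0712 0.0014] turn [ 4.000e-04  4.000e-04 -7.547e-01]
```

View pics/w11b.png

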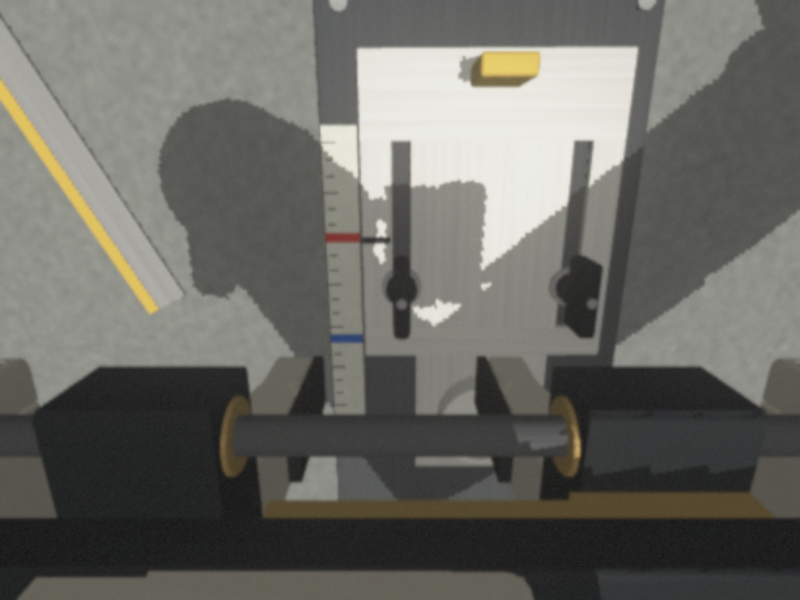

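```bash
python3 - <<'E'
from pd import *
img,K,Rm,t,c=meas('w11')
f=lambda x,y,z:ray((x+.5)/1.5625-.5,(y+.5)/1.5625-.5,z,K,Rm,t)
# red mask here lies lower than row120? compute
hsv=cv2.cvtColor(img,cv2.COLOR_RGB2HSV);H,S,V=[hsv[:,:,k].astype(int) for k in range(3)]
m=(((H<8)|(H>172))&(S>120)&(V>60)); ys,xs=np.where(m); print(xs.mean(),ys.mean(),xs.min(),xs.max())
c=ray(xs.mean(),ys.mean(),.012,K,Rm,t); yx=np.array([.2088,.978])
p=f(374,240.3,.017); print('dy',(c-p)[:2]@yx*1000)
for a,b in [((401,258),(401,337)),((585,258),(578,335))]:
    A,B=f(*a,.056),f(*b,.056); d=A-B; print(np.degrees(np.arctan2(d[1],d[0])),np.linalg.norm(d),(A+B)/2)
go([.4155,-.206,.2],-59)
E
```

```text
Traceback (most recent call last):
  File "pm.py", line 6, in meas
    n,l,st,ce=cv2.connectedComponentsWithStats(m); k=1+np.argmax(st[1:,4]); ys,xs=np.where(l==k)
                                                       ~~~~~~~~~^^^^^^^^^^
ValueError: attempt to get argmax of an empty sequence
```

```bash
python3 - <<'E'
from pd import *
img,K,Rm,t=load('w11')
f=lambda x,y,z:ray((x+.5)/1.5625-.5,(y+.5)/1.5625-.5,z,K,Rm,t)
hsv=cv2.cvtColor(img,cv2.COLOR_RGB2HSV);H,S,V=[hsv[:,:,k].astype(int) for k in range(3)]
m=(((H<8)|(H>172))&(S>120)&(V>60)); ys,xs=np.where(m); print(xs.mean(),ys.mean(),xs.min(),xs.max())
c=ray(xs.mean(),ys.mean(),.012,K,Rm,t); yx=np.array([.2088,.978])
p=f(374,240.3,.017); print('dy',(c-p)[:2]@yx*1000)
for a,b in [((401,258),(401,337)),((596,262),(590,337))]:
    A,B=f(*a,.056),f(*b,.056); d=A-B; print(np.degrees(np.arctan2(d[1],d[0])),np.linalg.norm(d),(A+B)/2)
go([.4155,-.206,.2],-59)
E
```

```text
219.0 151.5 209 229
dy -1.3882660425696056
-102.21789330949498 0.047864839645081356 [0.60783719 0.01998323 0.056     ]
-99.58520514996971 0.04558050233035431 [0.49918557 0.04473593 0.056     ]
tcp [0.6083 0.0232 0.1514] [ 1.7997e+02  1.0000e-02 -1.0224e+02] t 14.35 w 0.0567 F [0.1 0.4 0. ] M [0.02 0.09 0.  ]
shift [ 0.2648  0.1398 -0.0485] turn [ 4.000e-04  4.000e-04 -7.547e-01]
```

```bash
python3 - <<'E'
from pd import *
yx=np.array([.2088,.978]);xx=np.array([.978,-.2088])
for nm in ['w4','w5','w6','w9','w10','w11']:
    img,K,Rm,t=load(nm)
    hsv=cv2.cvtColor(img,cv2.COLOR_RGB2HSV).astype(int);H,S,V=hsv[...,0],hsv[...,1],hsv[...,2]
    m=(((H<8)|(H>172))&(S>110)&(V>60)).astype(np.uint8); n,l,st,ce=cv2.connectedComponentsWithStats(m)
    k=1+np.argmax([s[4] if s[4]<600 else 0 for s in st[1:]]); c=ray(*ce[k],.012,K,Rm,t)[:2]
    # sample profile across pointer at base-x offsets from red centre (93 -> 66..78), along base y
    g=cv2.cvtColor(img,cv2.COLOR_RGB2GRAY).astype(np.float32); out=[]
    for dx in (-17,-19,-21,-23):
        ys=np.arange(-6,6.01,.1); pts=np.array([proj([*(c+xx*dx/1000+yx*y/1000),.017],K,Rm,t) for y in ys]).astype(np.float32)
        pr=cv2.remap(g,pts[:,0].reshape(1,-1),pts[:,1].reshape(1,-1),cv2.INTER_LINEAR).ravel()
        th=(pr.min()+np.median(pr))/2; d=ys[pr<th]; out.append((round(d.mean(),2),round(np.ptp(d),1)))
    # red profile at its own height for width
    print(nm,ce[k].round(1),st[k][4],'pointer-red',out)
E
```

```text
w4 [77.1 70.7] 497 pointer-red [(np.float64(-0.6), np.float64(4.0)), (np.float64(-0.65), np.float64(4.1)), (np.float64(-0.8), np.float64(4.4)), (np.float64(-0.6), np.float64(4.2))]
w5 [79.3 70.8] 498 pointer-red [(np.float64(0.3), np.float64(4.4)), (np.float64(0.5), np.float64(4.2)), (np.float64(0.5), np.float64(4.0)), (np.float64(0.5), np.float64(4.0))]
w6 [142.5  87.2] 194 pointer-red [(np.float64(0.35), np.float64(3.3)), (np.float64(0.45), np.float64(3.5)), (np.float64(0.35), np.float64(3.3)), (np.float64(0.65), np.float64(3.9))]
w9 [ 78.6 164.5] 157 pointer-red [(np.float64(0.25), np.float64(2.9)), (np.float64(0.6), np.float64(3.2)), (np.float64(0.7), np.float64(3.4)), (np.float64(0.6), np.float64(3.6))]
w10 [260.9 140.5] 168 pointer-red [(np.float64(1.0), np.float64(3.4)), (np.float64(0.95), np.float64(3.5)), (np.float64(0.95), np.float64(3.5)), (np.float64(0.95), np.float64(3.5))]
w11 [218.9 151.9] 101 pointer-red [(np.float64(0.65), np.float64(3.3)), (np.float64(0.7), np.float64(3.4)), (np.float64(0.45), np.float64(3.1)), (np.float64(0.55), np.float64(2.7))]
```

The pointer is about 0.5 mm from the red mark and steady across all views. Both bars are along the slots. Next, the amber bottle.

Call:
step_arm --increments '[[[0.265, 0.14, -0.048], [0, 0, -0.755], 0.1], [[0.265, 0.14, -0.048], [0, 0, -0.755], 0.1], [[0.265, 0.14, -0.048], [0, 0, -0.755], 0.1], [[0.265, 0.14, -0.048], [0, 0, -0.755], 0.1], [[0.265, 0.14, -0.048], [0, 0, -0.755], 0.1], [[0.265, 0.14, -0.048], [0, 0, -0.755], 0.1], [[0.265, 0.14, -0.048], [0, 0, -0.755], 0.1], [[0.265, 0.14, -0.048], [0, 0, -0.755], 0.1], [[0.265, 0.14, -0.048], [0, 0, -0.755], 0.1], [[0.265, 0.14, -0.048], [0, 0, -0.755], 0.1]]'

```text
time_s: 15.35
tcp_pos: [0.4163, -0.2055, 0.1991]
eef_rot: [179.9, 0.1, -58.9]
contact_force: [0.6, -0.3, -0.6]
gripper_width: 0.0787
```

```bash
python3 - <<'E'
from pd import *
cap('wrist','w12')
go([.467,-.292,.13],-59)
cv2.imwrite('pics/w12b.png',cv2.resize(load('w12')[0][:,:,::-1],(800,600)))
E
```

```text
tcp [ 0.4164 -0.2055  0.1992] [ 1.7994e+02  5.0000e-02 -5.8880e+01] t 15.4 w 0.0788 F [ 0.7 -0.2 -0.3] M [-0.02  0.11 -0.  ]
shift [0.1003 0.0013 0.0691] turn [0.0011 0.0008 0.0021]
```

View pics/w12b.png

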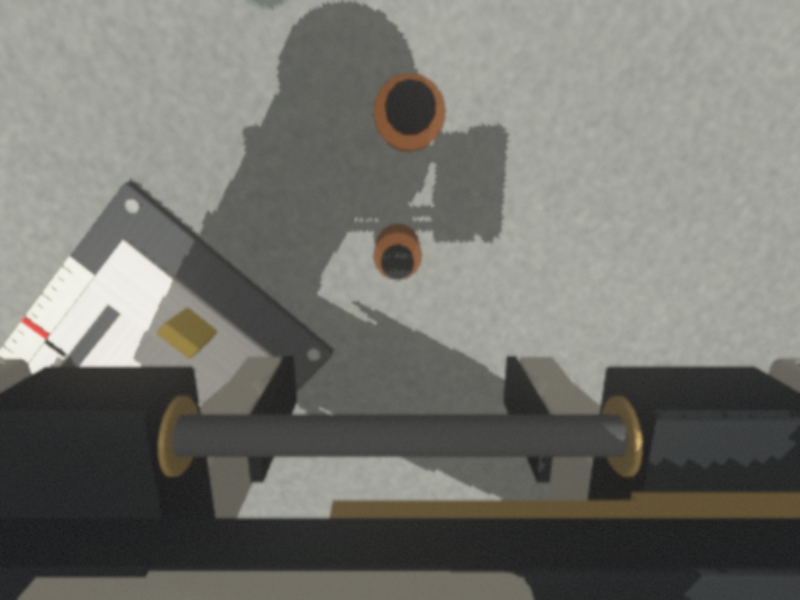

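The wrist view shows the larger amber bottle with its cap at (410,107), about 53 px across. The small one is nearer, at (397,260). The larger is the target.

```bash
python3 - <<'E'
from pd import *
img,K,Rm,t=load('w12'); f=lambda x,y,z:ray((x+.5)/1.5625-.5,(y+.5)/1.5625-.5,z,K,Rm,t)
p=f(410,107,.09); print(p, 'cap dia',np.linalg.norm(f(384,107,.09)-f(437,107,.09)),'body by outer ring',f(410,111.5,.06))
print('small',f(397,261,.06))
go([*p[:2],.115],-59); go([*p[:2],.031],-59)
E
```

```text
[ 0.46622538 -0.30097537  0.09      ] cap dia 0.02860195403468215 body by outer ring [ 0.46589194 -0.30171828  0.06      ]
small [ 0.42540763 -0.21909508  0.06      ]
tcp [ 0.4164 -0.2055  0.1992] [ 1.7994e+02  5.0000e-02 -5.8880e+01] t 15.4 w 0.0788 F [ 0.7 -0.2 -0.3] M [-0.02  0.11 -0.  ]
shift [0.1076 0.0066 0.0841] turn [0.0011 0.0008 0.0021]
tcp [ 0.4164 -0.2055  0.1992] [ 1.7994e+02  5.0000e-02 -5.8880e+01] t 15.4 w 0.0788 F [ 0.7 -0.2 -0.3] M [-0.02  0.11 -0.  ]
shift [0.1077 0.0065 0.1681] turn [0.0011 0.0008 0.0021]
```

```bash
python3 - <<'E'
from pd import *
img,K,Rm,t=load('w12'); f=lambda x,y,z:ray((x+.5)/1.5625-.5,(y+.5)/1.5625-.5,z,K,Rm,t)
# check wrist calibration at this pose against fin top centre (known from gripping: y) and plate corner
b=lambda x,y:(.5525+.978*x+.2088*y, .0355-.2088*x+.978*y)
print('fin top seen',f(188,322,.055),'expected',b(0,-.1265)); print('corner top right seen',f(130,181,.012),'exp',b(.105,-.175)); print('corner lower',f(333,351,.012),'exp',b(-.095,-.175)); print('red',f(36,328,.012),'exp',b(.093,-.0315))
img,K,Rm,t=load('top0')
# body bottom outline in top view
for p in [(407,209)]: pass
hsv=cv2.cvtColor(img,cv2.COLOR_RGB2HSV).astype(int)
m=((hsv[...,0]<20)&(hsv[...,1]>120)&(hsv[...,2]>30))|(hsv[...,2]<35); m=m.astype(np.uint8); m[:, :392]=0;m[:,424:]=0;m[:198]=0;m[221:]=0
c=max(cv2.findContours(m,0,1)[0],key=cv2.contourArea)[:,0]; print(c[:,0].min(),c[:,0].max(),c[:,1].min(),c[:,1].max())
for q in [(.4655,-.298),(.466,-.301),(.466,-.294)]:
    pts=[]
    for z,rr in [(0,.022),(.06,.022),(.09,.014),(.074,.014)]:
        for a in np.linspace(0,2*np.pi,72): pts.append(proj([q[0]+rr*np.cos(a),q[1]+rr*np.sin(a),z],K,Rm,t))
    pts=np.array(pts); print(q,pts.min(0).round(1),pts.max(0).round(1))
E
```

```text
fin top seen [ 0.52753026 -0.10562656  0.055     ] expected (0.5260868, -0.08821699999999999)
corner top right seen [ 0.61722168 -0.1607096   0.012     ] exp (0.6186499999999999, -0.157574)
corner lower [ 0.426433   -0.11925141  0.012     ] exp (0.42305, -0.115814)
red [ 0.63953647 -0.01419842  0.012     ] exp (0.6368768, -0.014725400000000007)
394 419 200 217
(0.4655, -0.298) [392.3 198.6] [421.3 218.7]
(0.466, -0.301) [393.4 198.3] [422.6 218.5]
(0.466, -0.294) [390.7 198.4] [419.6 218.6]
```

Call:
step_arm --increments '[[[0.05, 0.006, 0], [0, 0, 0], 0], [[0.1, 0.006, 0], [0, 0, 0], 0], [[0.1043, 0.006, 0.03], [0, 0, 0], 0], [[0.1043, 0.006, 0.07], [0, 0, 0], 0], [[0.1043, 0.006, 0.084], [0, 0, 0], 0], [[0.1043, 0.006, 0.084], [0, 0, 0], 0], [[0.1043, 0.006, 0.084], [0, 0, 0], 0]]' --force 15

```text
time_s: 16.1
tcp_pos: [0.4653, -0.2983, 0.116]
eef_rot: [180.0, 0.0, -58.9]
contact_force: [1.2, 0.4, 0.8]
gripper_width: 0.0877
```

```bash
python3 - <<'E'
from pd import *
cap('wrist','w13'); cap('scene','s13')
go([.465,-.298,.031],-59)
cv2.imwrite('pics/w13b.png',cv2.resize(load('w13')[0][:,:,::-1],(800,600)))
cv2.imwrite('pics/s13b.png',cv2.resize(load('s13')[0][40:190,100:300,::-1],None,fx=4,fy=4,interpolation=cv2.INTER_CUBIC))
E
```

```text
tcp [ 0.4658 -0.2986  0.1171] [-1.7993e+02 -1.0000e-01 -5.8880e+01] t 16.2 w 0.0873 F [-0.8  0.4 -0.1] M [-0.02  0.09  0.03]
shift [-0.001   0.0005  0.0861] turn [-0.0012 -0.0017  0.0021]
```

View pics/w13b.png

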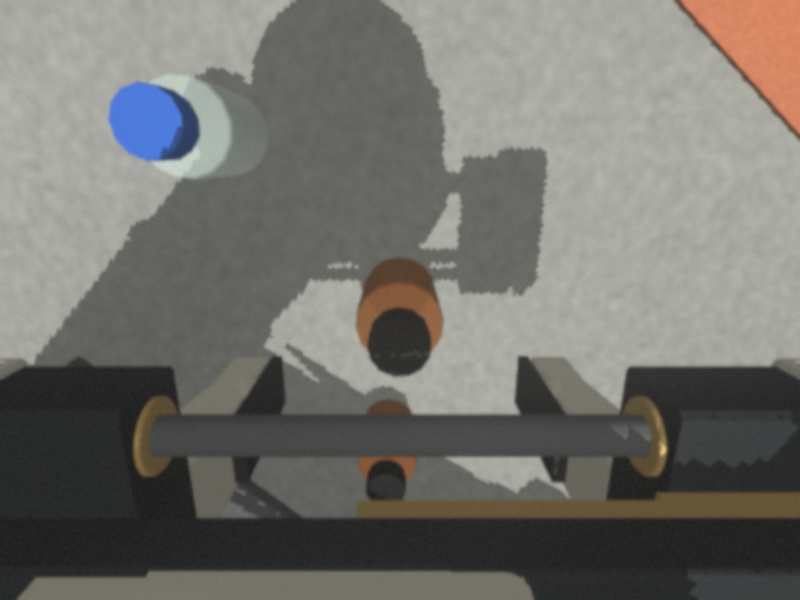

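View pics/s13b.png

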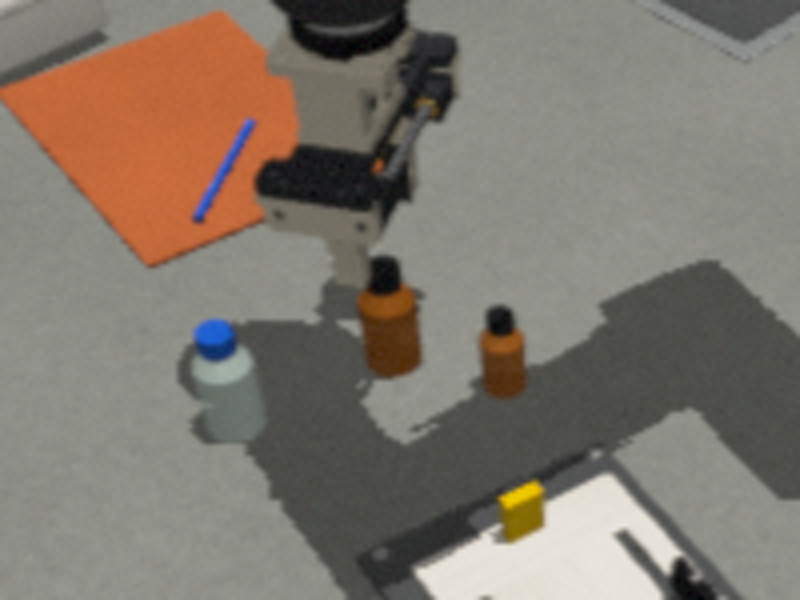

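```bash
python3 - <<'E'
from pd import *
img,K,Rm,t=load('w13'); f=lambda x,y,z:ray((x+.5)/1.5625-.5,(y+.5)/1.5625-.5,z,K,Rm,t)
print(f(400,343,.09),f(400,339,.09)); print('body foot far edge',f(400,258,0), 'shoulder left/right',f(357,318,.06),f(443,318,.06))
A=np.array([.5165,-.8563]); tcp=np.array([.4653,-.2983])
for p in [f(400,343,.09),f(400,258,0)]: print((p[:2]-tcp)@A)
E
```

```text
[ 0.46682007 -0.30280621  0.09      ] [ 0.46778112 -0.30439807  0.09      ]
body foot far edge [ 0.47637388 -0.3188517   0.        ] shoulder left/right [ 0.48551555 -0.29269936  0.06      ] [ 0.44909258 -0.3146685   0.06      ]
0.004643781131723288
0.023318080217314588
```

Call:
step_arm --increments '[[[0.003, 0.001, 0.03], [0, 0, 0], 0], [[0.003, 0.001, 0.06], [0, 0, 0], 0], [[0.003, 0.001, 0.084], [0, 0, 0], 0], [[0.003, 0.001, 0.084], [0, 0, 0], 0], [[0.003, 0.001, 0.084], [0, 0, 0], 0.8], [[0.003, 0.001, 0.084], [0, 0, 0], 0.8], [[0.003, 0.001, 0.084], [0, 0, 0], 0.8], [[0.003, 0.001, 0.084], [0, 0, 0], 0.8], [[0.003, 0.001, 0.084], [0, 0, 0], 0.8], [[0.003, 0.001, 0.084], [0, 0, 0], 0.8]]'

```text
time_s: 17.2
tcp_pos: [0.4656, -0.3018, 0.0323]
eef_rot: [-180.0, -0.0, -58.9]
contact_force: [1.6, 0.2, 1.2]
gripper_width: 0.0451
```

```bash
python3 - <<'E'
from pd import *
go([.465,-.298,.031],-59)
cap('wrist','w14'); cap('scene','s14')
cv2.imwrite('pics/w14b.png',cv2.resize(load('w14')[0][:,:,::-1],(800,600)))
cv2.imwrite('pics/s14b.png',cv2.resize(load('s14')[0][40:190,100:300,::-1],None,fx=4,fy=4,interpolation=cv2.INTER_CUBIC))
E
```

```text
tcp [ 0.4656 -0.3018  0.0323] [-1.7996e+02 -4.0000e-02 -5.8940e+01] t 17.2 w 0.0451 F [1.6 0.2 1.2] M [ 0.26 -0.28  0.03]
shift [-0.0036 -0.0015  0.0013] turn [-0.0007 -0.0007  0.001 ]
```

View pics/w14b.png

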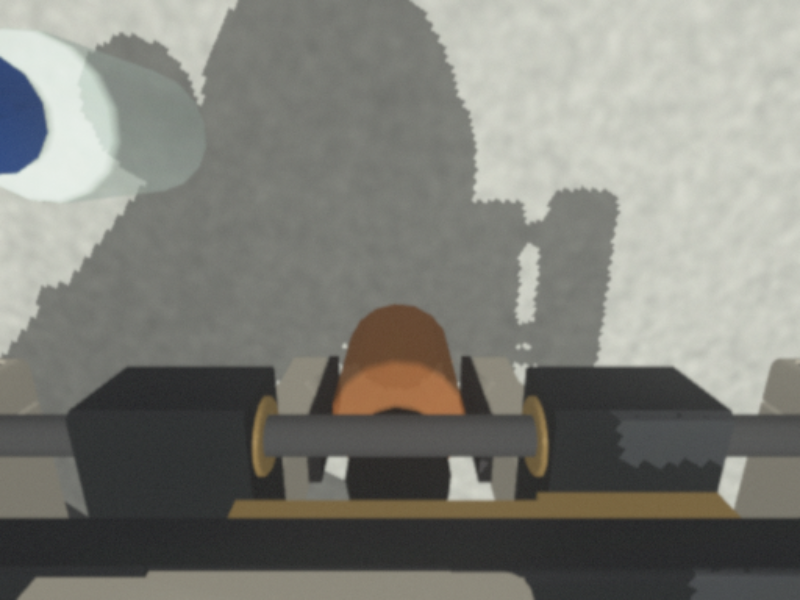

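View pics/s14b.png

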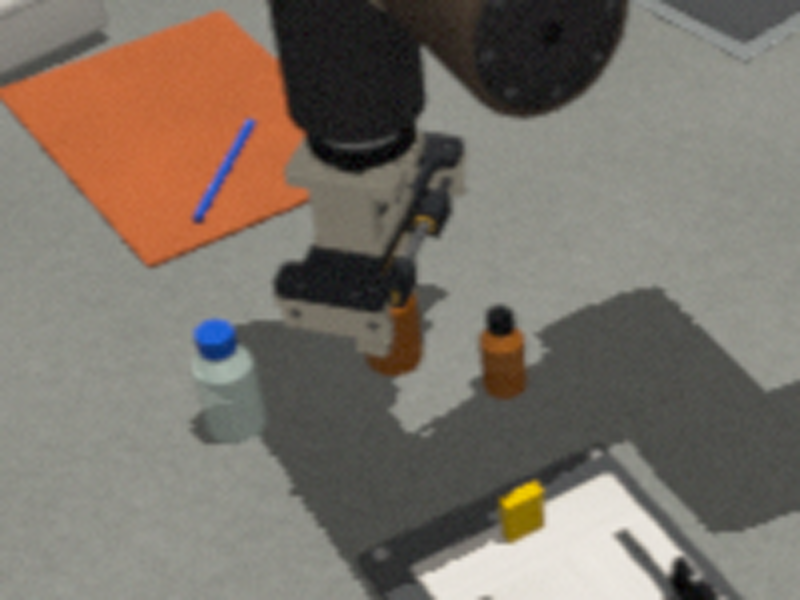

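```bash
python3 - <<'E'
from pd import *
img,K,Rm,t=load('w14'); f=lambda x,y,z:ray((x+.5)/1.5625-.5,(y+.5)/1.5625-.5,z,K,Rm,t)
A=np.array([.5165,-.8563]); B=np.array([-.8563,-.5165]);tcp=np.array([.4656,-.3018])
for p in [f(400,305,0),f(400,360,.06)]: print(p,(p[:2]-tcp)@A,(p[:2]-tcp)@B)
E
```

```text
[ 0.47499202 -0.31937497  0.        ] 0.019900430739728272 0.0010350849977120674
[ 0.47550854 -0.32024748  0.06      ] 0.02091433382899535 0.001043438059468998
```

Call:
step_arm --increments '[[[0, 0, -0.01], [0, 0, 0], 0.8], [[0, 0, -0.03], [0, 0, 0], 0.8], [[0, 0, -0.055], [0, 0, 0], 0.8], [[0, 0, -0.08], [0, 0, 0], 0.8], [[0, 0, -0.1], [0, 0, 0], 0.8], [[0, 0, -0.115], [0, 0, 0], 0.8], [[0, 0, -0.12], [0, 0, 0], 0.8], [[0, 0, -0.12], [0, 0, 0], 0.8]]' --force 20

```text
time_s: 18.1
tcp_pos: [0.4653, -0.3018, 0.1525]
eef_rot: [-180.0, -0.0, -59.0]
contact_force: [-0.1, 0.3, -1.0]
gripper_width: 0.0433
```

```bash
python3 - <<'E'
from pd import *
cap('wrist','w15'); cap('scene','s15')
go([.5721,.1274,.152],-59)
img,K,Rm,t=load('s15')
cv2.imwrite('pics/s15b.png',cv2.resize(img[40:190,100:300,::-1],None,fx=4,fy=4,interpolation=cv2.INTER_CUBIC))
i7=load('w7'); f=lambda x,y,z:ray((x+.5)/1.5625-.5,(y+.5)/1.5625-.5,z,*i7[1:])
print('ring from w7: rim',f(184,260,.037))
i7=load('w8'); 
print('ring from w8: rim',f(104,307,.037))
E
```

```text
tcp [ 0.4646 -0.3015  0.1511] [ 1.7996e+02  6.0000e-02 -5.8960e+01] t 18.2 w 0.0434 F [-0.7  0.  -2.1] M [-0.04  0.1  -0.04]
shift [-0.3121 -0.3133 -0.0007] turn [0.0007 0.0011 0.0006]
ring from w7: rim [0.57593876 0.12357543 0.037     ]
ring from w8: rim [0.57496272 0.12273214 0.037     ]
```

View pics/s15b.png

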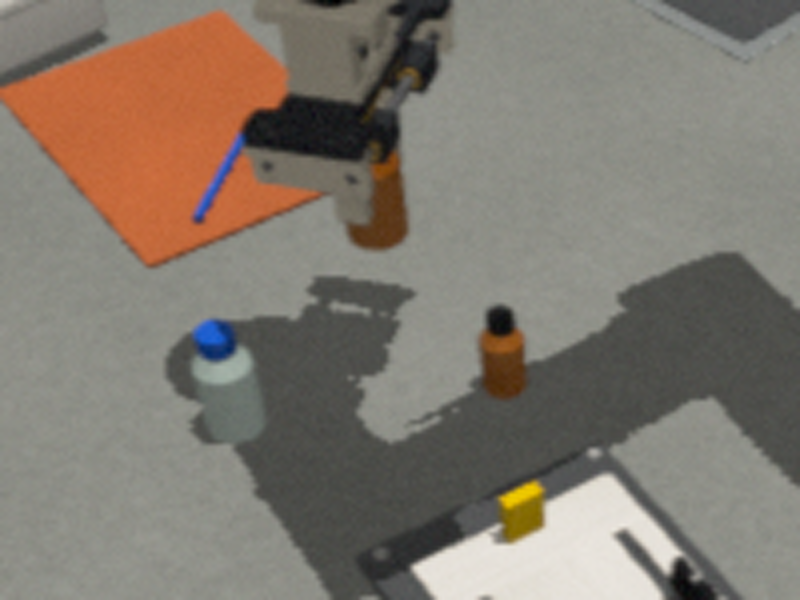

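Call:
step_arm --increments '[[[-0.015, -0.015, 0], [0, 0, 0], 0.8], [[-0.04, -0.04, 0], [0, 0, 0], 0.8], [[-0.07, -0.07, 0], [0, 0, 0], 0.8], [[-0.1, -0.1, 0], [0, 0, 0], 0.8], [[-0.13, -0.13, 0], [0, 0, 0], 0.8], [[-0.16, -0.16, 0], [0, 0, 0], 0.8], [[-0.19, -0.19, 0], [0, 0, 0], 0.8], [[-0.22, -0.22, 0], [0, 0, 0], 0.8], [[-0.25, -0.25, 0], [0, 0, 0], 0.8], [[-0.275, -0.278, 0], [0, 0, 0], 0.8]]'

```text
time_s: 19.2
tcp_pos: [0.561, 0.0791, 0.1507]
eef_rot: [179.9, 0.0, -58.9]
contact_force: [0.9, -0.2, -1.9]
gripper_width: 0.0433
```

Call:
step_arm --increments '[[[-0.02, -0.02, 0], [0, 0, 0], 0.8], [[-0.03, -0.031, 0], [0, 0, 0], 0.8], [[-0.0347, -0.036, 0], [0, 0, 0], 0.8], [[-0.0347, -0.036, 0.02], [0, 0, 0], 0.8], [[-0.0347, -0.036, 0.04], [0, 0, 0], 0.8], [[-0.0347, -0.036, 0.045], [0, 0, 0], 0.8], [[-0.0347, -0.036, 0.045], [0, 0, 0], 0.8], [[-0.0347, -0.036, 0.045], [0, 0, 0], 0.8]]'

```text
time_s: 20.0
tcp_pos: [0.5749, 0.1251, 0.1076]
eef_rot: [-180.0, -0.0, -59.0]
contact_force: [0.1, -0.4, -1.6]
gripper_width: 0.0437
```

```bash
python3 - <<'E'
from pd import *
cap('wrist','w16'); cap('scene','s16'); cap('top','t16')
go([.5748,.1255,.105],-59)
img,K,Rm,t=load('s16')
cv2.imwrite('pics/s16b.png',cv2.resize(img[150:300,200:400,::-1],None,fx=4,fy=4,interpolation=cv2.INTER_CUBIC))
cv2.imwrite('pics/w16b.png',cv2.resize(load('w16')[0][:,:,::-1],(800,600)))
E
```

```text
tcp [0.575  0.1256 0.1079] [-1.799e+02 -1.000e-02 -5.895e+01] t 20.15 w 0.0434 F [ 0.   0.7 -1.5] M [-0.    0.13 -0.03]
shift [-0.      0.0003  0.0029] turn [-0.0017 -0.0002  0.0009]
```

View pics/s16b.png

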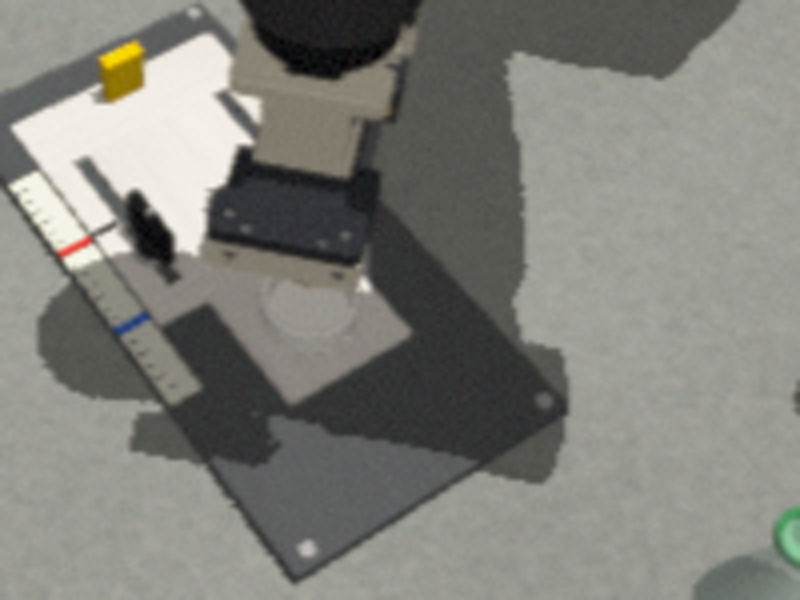

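View pics/w16b.png

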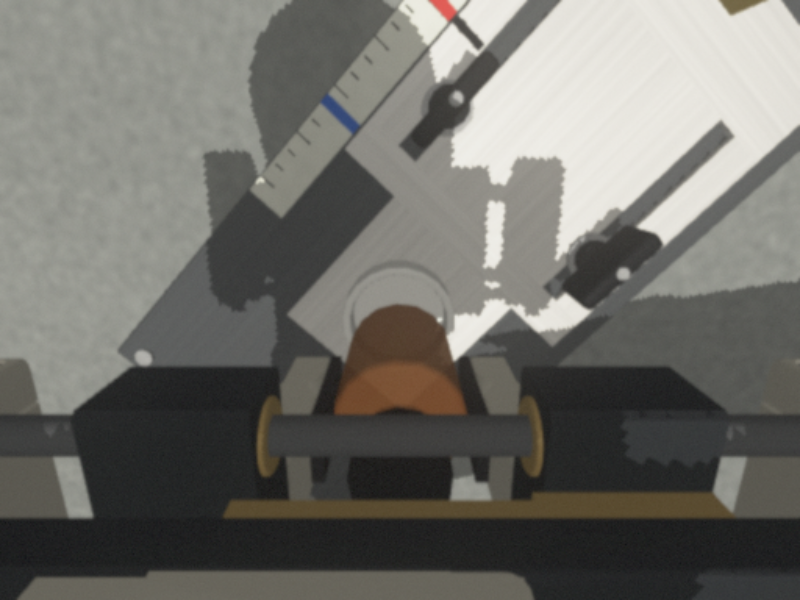

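```bash
python3 - <<'E'
from pd import *
img=load('w16')[0]
c=img[155:235,205:305,::-1]; c=cv2.convertScaleAbs(c,alpha=1.6)
cv2.imwrite('pics/w16c.png',cv2.resize(c,None,fx=7,fy=7,interpolation=cv2.INTER_CUBIC))
E
```

```text
(no output)
```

View pics/w16c.png

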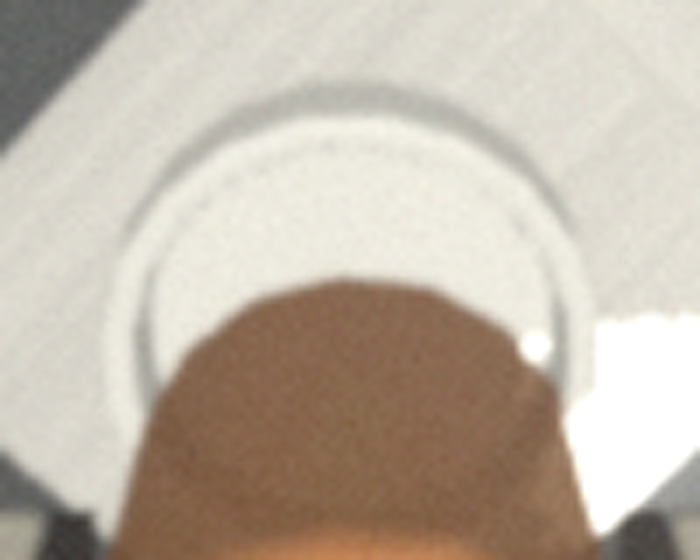

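```bash
python3 - <<'E'
from pd import *
img,K,Rm,t=load('w16'); f=lambda x,y,z:ray(205+(x+.5)/7-.5,155+(y+.5)/7-.5,z,K,Rm,t)
a=np.radians(-58.95); A=np.array([np.cos(a),np.sin(a)]); B=np.array([np.sin(a),-np.cos(a)]); tcp=np.array([.575,.1254])
g=lambda *q:(lambda p:np.array([(p[:2]-tcp)@A,(p[:2]-tcp)@B])*1000)(f(*q))
print('rim outer far',g(350,115,.037)-[30,0],'inner far',g(350,146,.037)-[25.5,0]); print('lat outer',g(105,330,.037),g(595,330,.037)); 
print('wall foot',g(350,82,.017)-[30,0])
zf=.1076-.0323
print('bottle foot',g(360,280,zf)-[22,0],g(360,280,zf+.002)-[22,0], 'ring c world',tcp+A*0)
E
```

```text
rim outer far [-1.97466904  0.23198474] inner far [-1.1082077   0.22540238]
lat outer [  2.14639624 -28.65132288] [ 2.11587821 29.01618058]
wall foot [-2.39940804  0.14918331]
bottle foot [-1.63052703  1.34910183] [-1.00026619  1.34830319] ring c world [0.575  0.1254]
```

Call:
step_arm --increments '[[[0, -0.0006, 0.012], [0, 0, 0], 0.8], [[0, -0.0006, 0.024], [0, 0, 0], 0.8], [[0, -0.0006, 0.032], [0, 0, 0], 0.8], [[0, -0.0006, 0.038], [0, 0, 0], 0.8], [[0, -0.0006, 0.043], [0, 0, 0], 0.8], [[0, -0.0006, 0.047], [0, 0, 0], 0.8], [[0, -0.0006, 0.048], [0, 0, 0], 0.8], [[0, -0.0006, 0.048], [0, 0, 0], 0.8]]'

```text
time_s: 20.95
tcp_pos: [0.575, 0.1259, 0.0589]
eef_rot: [180.0, -0.0, -58.9]
contact_force: [0.7, -0.7, -1.0]
gripper_width: 0.0435
```

```bash
python3 - <<'E'
from pd import *
cap('wrist','w17'); go([.5748,.1255,.0543],-59)
img=load('w17')[0]
c=img[155:235,205:305,::-1]; c=cv2.convertScaleAbs(c,alpha=1.6)
cv2.imwrite('pics/w17c.png',cv2.resize(c,None,fx=7,fy=7,interpolation=cv2.INTER_CUBIC))
E
```

```text
tcp [0.5752 0.1259 0.0591] [-179.98   -0.    -58.94] t 21.0 w 0.0434 F [-0.1 -0.8 -1.1] M [0.02 0.17 0.01]
shift [0.0002 0.0005 0.0048] turn [-0.0004 -0.0001  0.001 ]
```

View pics/w17c.png

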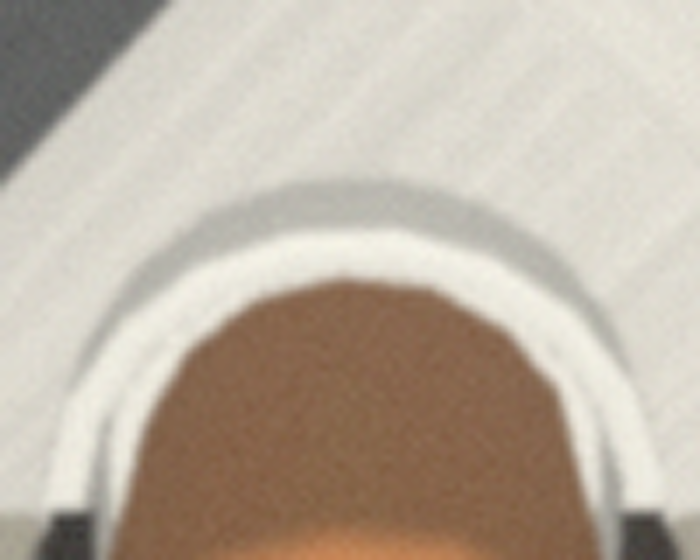

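The bottle's foot is inside the ring with a gap all round and no contact force. Lowering the last millimetres slowly.

Call:
step_arm --increments '[[[0, 0, 0.001], [0, 0, 0], 0.8], [[0, 0, 0.002], [0, 0, 0], 0.8], [[0, 0, 0.003], [0, 0, 0], 0.8], [[0, 0, 0.003], [0, 0, 0], 0.8]]'

```text
time_s: 21.4
tcp_pos: [0.5749, 0.1258, 0.0558]
eef_rot: [180.0, 0.0, -58.9]
contact_force: [0.4, 0.6, -2.2]
gripper_width: 0.0436
```

Call:
step_arm --increments '[[[0, 0, 0.001], [0, 0, 0], 0.8], [[0, 0, 0.0015], [0, 0, 0], 0.8], [[0, 0, 0.0015], [0, 0, 0], 0.8]]'

```text
time_s: 21.7
tcp_pos: [0.5749, 0.1258, 0.0543]
eef_rot: [180.0, -0.0, -58.9]
contact_force: [-0.2, 0.0, -0.6]
gripper_width: 0.0434
```

Call:
step_arm --increments '[[[0, 0, 0.0005], [0, 0, 0], 0.8], [[0, 0, 0.0005], [0, 0, 0], 0.8], [[0, 0, 0.0005], [0, 0, 0], 0.8]]'

```text
time_s: 22.0
tcp_pos: [0.575, 0.1259, 0.0542]
eef_rot: [-180.0, -0.0, -58.9]
contact_force: [-2.7, 0.4, 2.9]
gripper_width: 0.0435
```

Call:
step_arm --increments '[[[0, 0, 0], [0, 0, 0], 0.47], [[0, 0, 0], [0, 0, 0], 0.44], [[0, 0, 0], [0, 0, 0], 0.38], [[0, 0, 0], [0, 0, 0], 0.3], [[0, 0, 0], [0, 0, 0], 0.2], [[0, 0, 0], [0, 0, 0], 0.1], [[0, 0, 0], [0, 0, 0], 0.1]]' --force 10

```text
time_s: 22.7
tcp_pos: [0.575, 0.1258, 0.0539]
eef_rot: [-180.0, 0.0, -58.9]
contact_force: [-0.2, -0.2, 0.1]
gripper_width: 0.077
```

Call:
step_arm --increments '[[[0, 0, -0.015], [0, 0, 0], 0.1], [[0, 0, -0.04], [0, 0, 0], 0.1], [[0, 0, -0.075], [0, 0, 0], 0.1], [[0, 0, -0.11], [0, 0, 0], 0.1], [[0, 0, -0.14], [0, 0, 0], 0.1], [[-0.04, 0, -0.15], [0, 0, 0], 0.1], [[-0.08, 0, -0.15], [0, 0, 0], 0.1], [[-0.1, 0, -0.15], [0, 0, 0], 0.1], [[-0.1, 0, -0.15], [0, 0, 0], 0.1]]'

```text
time_s: 23.6
tcp_pos: [0.5223, 0.2134, 0.2043]
eef_rot: [-180.0, 0.0, -58.8]
contact_force: [0.0, 0.0, -0.2]
gripper_width: 0.0789
```

```bash
python3 - <<'E'
from pd import *
cap('wrist','w18'); cap('scene','s18'); go([.5748,.1255,.0543],-59)
cv2.imwrite('pics/w18b.png',cv2.resize(load('w18')[0][:,:,::-1],(800,600)))
cv2.imwrite('pics/s18b.png',cv2.resize(load('s18')[0][:,:,::-1],(800,600)))
E
```

```text
tcp [0.5232 0.2118 0.204 ] [-179.99   -0.    -58.87] t 23.7 w 0.079 F [ 0.  -0.3  0.7] M [ 0.    0.13 -0.01]
shift [0.1005 0.0005 0.1497] turn [-0.0001 -0.      0.0022]
```

View pics/w18b.png

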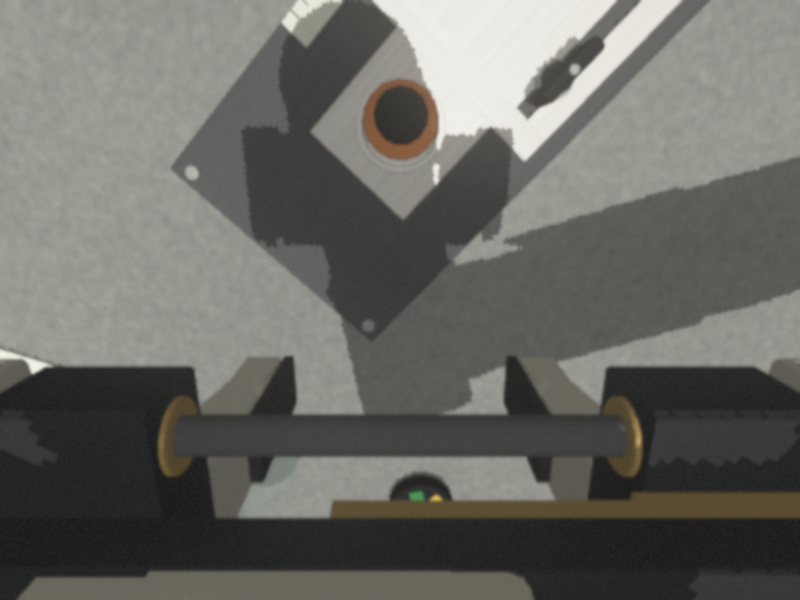

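View pics/s18b.png

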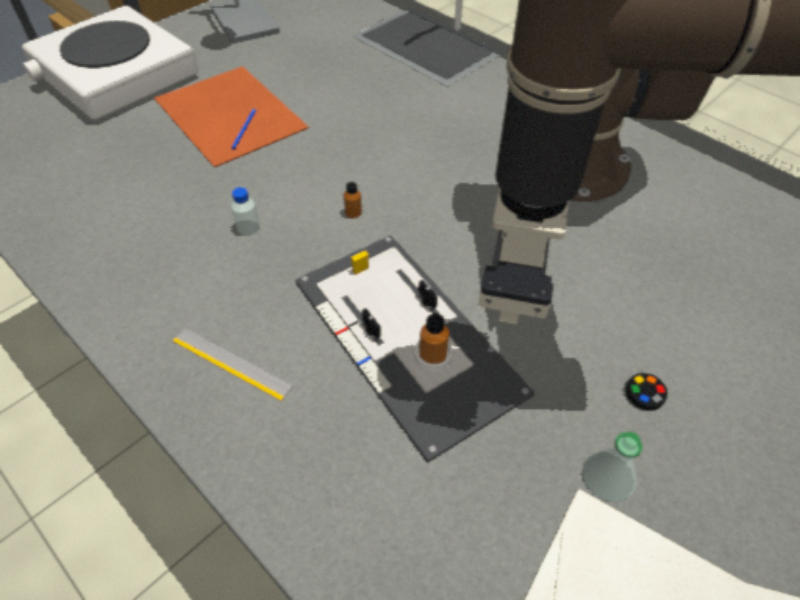

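The bottle stands upright in the ring, with the clear bottle, flask and dial box in place. One last numeric check before handing in.

```bash
python3 - <<'E'
from pd import *
def reg(a,b,x0,y0,x1,y1):
    A=[cv2.cvtColor(load(n)[0],cv2.COLOR_RGB2GRAY)[y0:y1,x0:x1].astype(int) for n in (a,b)]; return np.abs(A[0]-A[1]).mean().round(1)
for n,bx in dict(clear=(145,115,170,155),small=(216,112,236,142),dial=(398,235,430,266),flask=(368,272,414,325)).items(): print(n,reg('scene0','s18',*bx))
img=load('s18')[0]; cv2.imwrite('pics/s18c.png',cv2.resize(img[145:270,190:350,::-1],None,fx=5,fy=4.8,interpolation=cv2.INTER_CUBIC))
E
```

```text
clear 6.6
small 23.9
dial 5.3
flask 6.4
```

View pics/s18c.png

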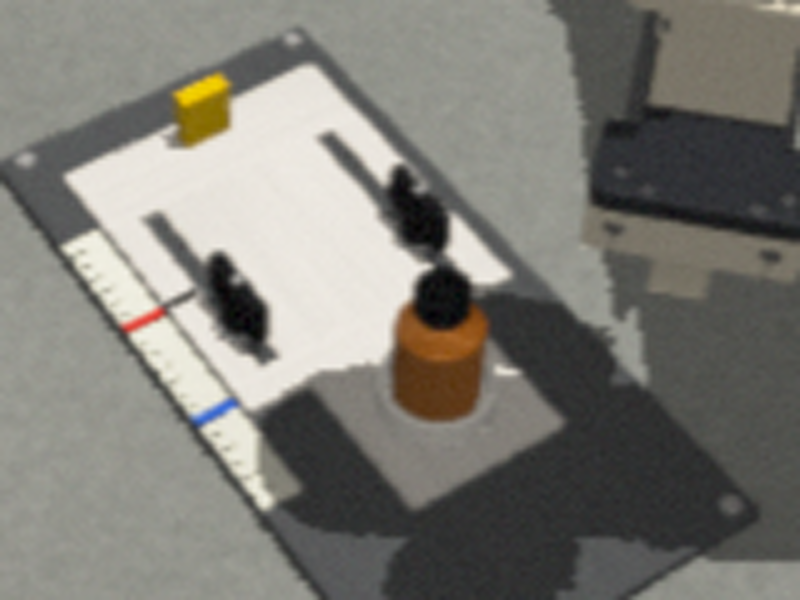

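```bash
python3 - <<'E'
from plant import r
print(r.close_job())
E
```

```text
the job is handed in; nothing more can be done
None
```

The job is handed in at about 24 s of the 72 s, with no verdict reported. I slid the holder to the red mark by its fin and turned both knobs clockwise to their stops. I then lowered the larger amber bottle into the ring until it touched (about 3 N), let go and moved clear.

**Last checks:**
- **Pointer:** after both knobs were tightened it measured about 0.5 mm from the red mark. One rougher hand reading of the same image gave 1.4 mm. After the bottle was placed I checked it only by eye, and it was still opposite red.
- **Knobs:** about 0.7 N m built up at each stop, and both bars lie along the slots. The far bar read to within 0.3°. The near bar read about 2.5° off in an oblique view, within reading error.
- **Bottle:** it stands upright inside the ring with the gripper clear.
- **Clear bottle, flask and dial box:** they look unmoved between the first and last images. The small amber bottle's image region did change, which I put down to the arm's shadow, because its position agrees within about a pixel.

**Camera disagreement:** the views differed by up to 8 mm on where the amber bottle stood. I settled that using the jig's known corners and a closer look before gripping.

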